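# Lift the plate rack out of the rinse tank with the latch hook

### The arm

A 6-joint arm with a two-finger parallel gripper is mounted at the origin on the work surface. World frame = base frame: x ahead of the robot, y to its left, z up, the work surface at z = 0. Lengths are in m, angles in rad, forces in N, time in s.
With the tool pointing down it reaches from about 0.35 to 0.85 m from the base axis. Payload 8.1 kg.
Tool frame: the origin (TCP) lies at the very end of the fingers, on their centre line; the grasp point (between the pads) lies 19 mm behind it; x points along the fingers, z is the direction in which the jaws open and shut, and the axes are right-handed (so a half turn about x gives the same grasp; the last joint's range is limited). The gripper opens to 85 mm and grips with 20 to 120 N. Pads are 22 mm wide; open, the fingers measure 114 mm over their backs; the gripper's body (76 mm by 85 mm) begins 54 mm behind the grasp point. The pads swing forward as they close: fully open they stand 13 mm farther back than shut.
Start: joints at [-1.309, 0.13, 1.488, -0, 1.523, -0.085], TCP at [0.204, -0.564, 0.206] pointing down, gripper open.
Joint ranges: [-2.96, 2.96], [-0.89, 2.26], [0.02, 2.5], [-1.34, 4.48], [0, 2.73], [-2.66, 2.66]. Speed limits (rad/s): [2.39, 2.39, 2.79, 3.14, 3.14, 3.14].

### API

Orientations are given as a 3x3 rotation matrix whose columns are the frame's x, y, z axes.
In Python, from bench import robot gives the robot as it stands. The module is installed in compiled form; this text tells all that it offers.
- The arm moves only by the shell command python3 -m handwheel 'ROWS' [FORCE]. ROWS is JSON, a list of rows, each an object with "dp": the shift along the world's x, y, z in mm, a list of three; "angular": the turn, a rotation vector about the world's x, y, z in degrees, a list of three; "hand": the finger opening in mm, from 0 to 85.4. In form: [{"dp": [dx, dy, dz], "angular": [rx, ry, rz], "hand": hand}, ...]. A call has 1 to 20 rows; each row is the pose to reach, as a shift and turn from the pose commanded when the call began; what a row does not reach only later rows make up. A row lasts 1/12 s, in which the tool goes at most 41.7 mm and 7.16 degrees, less where a joint would pass 70% of its speed; a pose out of reach is approached as far as the arm can. A call with a gripper value outside its range is refused whole. The fingers move at their own pace and stop on an object; FORCE is the grip in N (left out, the last holds). Time passes only in rows, so rows that repeat a pose let the fingers close. It gives the time, the measured TCP pose, the force and the opening at its end, in the units of the state.
- robot.state(): the state, without advancing time (a new reading comes with each control period).
- robot.capture(name): name is "side" or "top"; returns a dict with "image" (384x512x3 uint8, red, green, blue), "camera_matrix" (3x3 intrinsics, pixels), "R" (3x3) and "t" (3): a world point X has camera coordinates R X + t. Camera axes: x right, y down, z forward; pixel columns grow to the right and rows downward; lengths in m; the calibration is good to about 2 mm. A picture is of the moment at which its call begins. There is no depth.
- robot.hand_in(): hands the job in, once; it reports no verdict.
Trained networks look in a picture, given as the dict that the camera call returned (one of the last four; its "shot" number tells which), for a name from the list of things; names that differ only in an ending like _2 or _b are one class to them, and where a whole thing is asked for, a point or a joint stands for the part that bears it (a point fixed in the world has none). Each returns a list of dicts, best first, with "conf" (0 to 1); they miss things now and then, are a little off and sometimes report something else, mostly with a low value. They report only what shows in the picture. A call takes as long as a camera call.
- robot.find_in(picture, target): "rect" ([left, top, right, bottom] in pixels, round what is visible of it).
The state is a dict: "t": time; "joint_positions": joint angles; "joint_velocities": joint speeds; "joint_efforts": joint torques, N m; "tcp_pos": TCP position; "orientation": TCP orientation; "ft_force": force on the tool from outside, world axes, zero at the start; "wrist_torque": the same for the moment, N m; "width": finger opening in m.
Only numpy, scipy, OpenCV 4.12 (cv2) and the standard library are available. Lean on these libraries where they do the work, as an engineer would, in place of code of your own. Each camera call takes 0.05 s, during which the arm holds its last target.

### The job

Take the hand lifting hook out of its wooden block and push its mouth onto the rack's lifting bar, gently and without ramming it, until the sprung latch flips shut behind the bar. Then lift the rack of plates straight out of the drained rinse tank by the hook and stand it upright in the drain tray without banging it down, and let go with the hook still latched on the bar. Carry the rack by the hook only, never with the gripper on the rack, do not let it tip, and leave the other things on the bench alone.

Things in the scene. Friction and masses are not known exactly. Their poses are not given: they have to be found in the camera images.
- hook_grip (a point): Hand lifting hook: flat steel, 12 mm thick, 117 mm tall, dark wood handle, 240 g, loose, standing upright in the block. This point: centre of the handle, 26 mm (y) x 18 mm (x) x 56 mm (z), flat faces: pinch it from above across y so that the pads take the push squarely. Axes (of the hook): z up the handle, y the way the mouth faces, x across the plate.
- hook_seat (a point): Seat of the hook's throat, 63 mm below hook_grip, same axes; hook's lowest edge 26 mm below it. The mouth is a level channel open towards +y, from 10 mm above to 5 mm below this point. Throat back: stops the 8 mm bar with its centre at y = -2.5 mm. Just under the point the lower jaw dips 5 mm to a bowl where the bar lies (6 mm below this point) when the hook carries it.
- hook_mouth (a point): Middle of the hook's mouth, a point of the hook 37 mm in front (+y) of hook_seat at the same height; from here in to 9 mm behind it the flared jaws narrow from 33 mm to the channel's 15 mm.
- latch (a joint): Sprung brass latch of the hook, rad: 0 shut (hanging straight across the channel), 1.3 wide open; swings inwards only. Pivot 20.5 mm in front (y) of and 24 mm above hook_seat, 27 mm long. The entering bar opens it to about 0.8 rad against 3 to 6 N; it springs shut behind the bar as the bar's centre comes about level with hook_seat (2 mm either way); soon after, the bar meets the throat's back.
- bar_mid (a point): Middle of the rack's lifting bar: round steel, 8 mm diameter, level, 120 mm long between two flat uprights, 145 mm above the rack's foot. Axes (of the rack): x along the bar, z up. Hook it near its middle, coming along the rack's y from either side; the plates below end 57 mm under the bar.
- rack_foot (a point): Centre of the underside of the loose steel rack with four plates on edge (one piece with its bar), 0.56 to 0.84 kg; 131 mm (x) x 70 mm (y) x 152 mm tall; axes as bar_mid. In the tank cleats hold its foot, but its end uprights stand loosely between guides: pushed along y with 2 N the rack heels and the bar gives way, by 5 to 16 mm, differing each time, then comes up hard. It comes out straight upwards.
- tank_floor (a point): Centre of the inner floor of the grey plastic rinse tank (drained, fixed), 6 mm above the bench. Outside 150 mm (x) x 134 mm (y), walls 78 mm high above the bench; upright guide strips for the rack in the middle of its two x ends. x runs along the rack's bar.
- tray_floor (a point): Centre of the floor of the fixed aluminium drain tray, 4 mm above the bench; inside 202 mm (x) x 172 mm (y), rim 16 mm above the bench.
- block: Fixed beech block, 56 mm (x) x 96 mm (y) x 40 mm high, origin in the centre of its underside. The hook stands in its slot (along y, 28 mm deep, floor 12 mm above the bench, so hook_seat starts 38 mm above the bench); lift the hook straight up out of it.
- round_block: bystander: round carved wood block, 86 mm across, 36 mm high
- brayer: bystander: ink brayer lying down, 200 mm long
- ink_tin: bystander: ink tin, 90 mm across, 75 mm high
- solvent: bystander: amber bottle, 68 mm across, 170 mm high
- palette_knife: bystander: palette knife lying flat
- jar: bystander: glass jar with steel lid, 68 mm across, 85 mm high
- lino: bystander: mounted lino block, 110 x 80 x 18 mm

How it is judged:
By the outcome, as a careful person would: the job done as asked, in the order asked, and still so for the second after the job is handed in, with the robot touching nothing.
It also fails if it takes over 70 s, if anything falls off the work surface, if the arm or the gripper's body presses on something with over 40 N, if the wrist force passes 120 N, or if a joint passes its speed limit or range.

## Working session

There is one attempt and no reset: what is moved stays moved. The work goes in short steps, Python scripts to look and compute and a shell command to move; the robot and the scene stay as the last step left them, time stands still between calls to the robot, and variables do not carry over. Pictures are saved under pics/ and viewed, and the job is handed in when it is done.

```bash
mkdir -p pics
cat > h.py <<'E'
import numpy as np,cv2
from bench import robot
def shot(n,f):
    c=robot.capture(n); cv2.imwrite('pics/'+f,c['image'][:,:,::-1]); return c
def px(c,X):
    X=np.atleast_2d(X); q=(c['R']@X.T).T+c['t']; p=(c['camera_matrix']@q.T).T; return p[:,:2]/p[:,2:]
def ray(c,uv,z):
    d=np.linalg.inv(c['camera_matrix'])@np.array([uv[0],uv[1],1.]); R=np.array(c['R']);o=-R.T@c['t'];d=R.T@d
    return o+d*(z-o[2])/d[2]
E
python3 - <<'E'
from h import *
for n in('top','side'):
    c=shot(n,n+'1.png'); R=np.array(c['R']);print(n,-R.T@c['t'],R.round(3).tolist(),c['camera_matrix'][0])
    for t in('hook_grip','rack_foot','tank_floor','tray_floor','block'):
        print(t,[(np.round(d['rect']),round(d['conf'],2)) for d in robot.find_in(c,t)[:2]])
print(robot.state())
E
```

```text
top [ 0.45913827 -0.01447405  1.4159804 ] [[-0.008, -1.0, -0.003], [-0.997, 0.008, -0.071], [0.071, 0.002, -0.997]] [398.64277115   0.         257.97179159]
hook_grip []
rack_foot [(array([212., 176., 234., 219.]), 0.7), (array([199., 237., 224., 262.]), 0.3)]
tank_floor [(array([199., 172., 246., 232.]), 0.86)]
tray_floor [(array([281., 152., 340., 224.]), 0.68), (array([362., 202., 392., 243.]), 0.61)]
block [(array([136., 208., 166., 230.]), 0.64), (array([199., 239., 223., 263.]), 0.37)]
side [0.19273303 0.98822126 0.96962654] [[-0.95, -0.31, -0.02], [-0.18, 0.602, -0.778], [0.254, -0.736, -0.627]] [427.98734653   0.         255.06254896]
hook_grip [(array([221., 287., 244., 318.]), 0.73)]
rack_foot [(array([222., 196., 266., 242.]), 0.84)]
tank_floor [(array([213., 201., 283., 260.]), 0.87), (array([297., 146., 327., 158.]), 0.47)]
tray_floor [(array([227., 156., 299., 203.]), 0.57)]
block [(array([214., 291., 257., 333.]), 0.57), (array([220., 287., 241., 317.]), 0.37)]
{'t': 0.6, 'joint_positions': array([-1.30941972e+00,  1.30345137e-01,  1.48815264e+00,  1.36774582e-05,
        1.52299700e+00, -8.54123477e-02]), 'joint_velocities': array([ 0.00024114,  0.0007187 , -0.00320888,  0.0007647 , -0.00061073,
       -0.00018462]), 'joint_efforts': array([ 4.14916349e-04, -5.68950605e+01, -5.00595725e+01, -3.83635179e-04,
        1.48943647e-03, -1.35357223e-05]), 'tcp_pos': array([ 0.20395582, -0.56430789,  0.20655106]), 'orientation': array([[ 3.84901512e-05,  9.40469150e-01,  3.39879061e-01],
       [-9.10218042e-05,  3.39879063e-01, -9.40469146e-01],
       [-9.99999995e-01,  5.26239435e-06,  9.86851953e-05]]), 'ft_force': array([ 0.04576098,  0.33017416, -0.46642661]), 'wrist_torque': array([0.03211867, 0.05926198, 0.02070793]), 'width': 0.08565340442925172}
```

Run:
```python
import cv2
a=cv2.imread('pics/top1.png');b=cv2.imread('pics/side1.png')
cv2.imwrite('pics/top1c.png',cv2.resize(a[130:280,110:360],None,fx=3.2,fy=3.2,interpolation=cv2.INTER_CUBIC))
cv2.imwrite('pics/side1c.png',cv2.resize(b[140:340,180:330],None,fx=3,fy=3,interpolation=cv2.INTER_CUBIC))
```

```text
(no output)
```

View pics/top1.png

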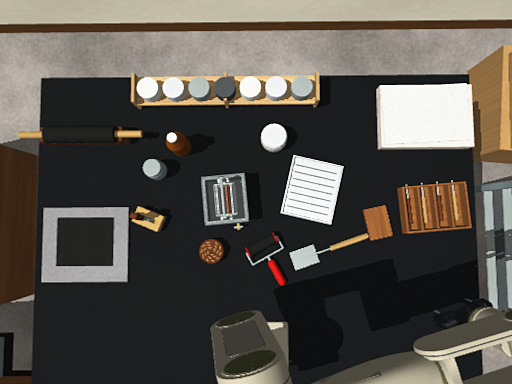

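View pics/top1c.png

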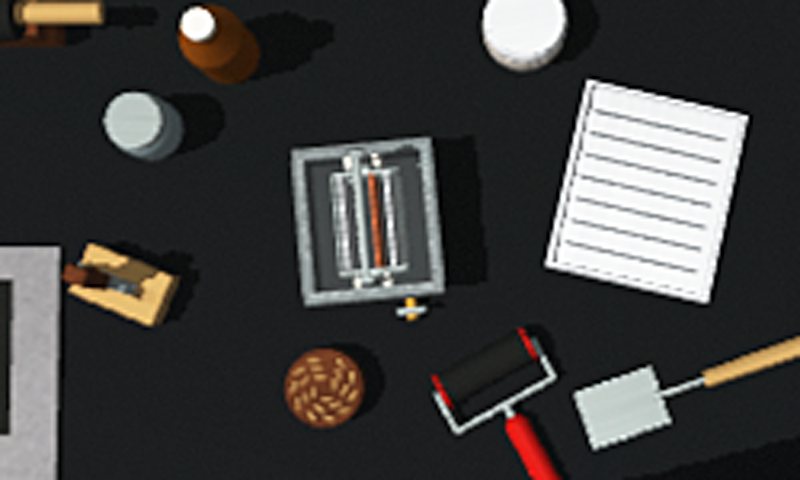

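View pics/side1.png

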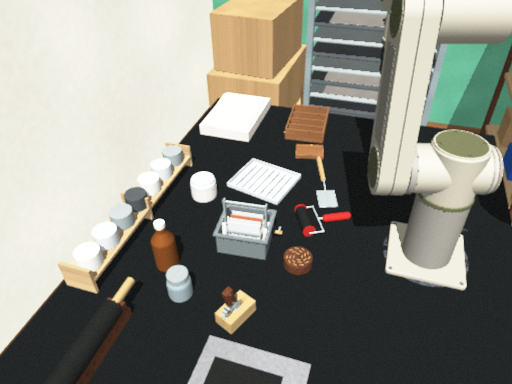

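View pics/side1c.png

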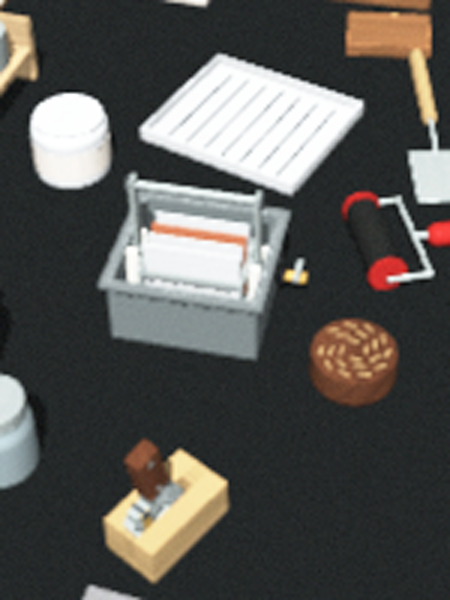

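The crops show the tank with the rack at top-crop (367,220), the tray at (648,190), and the block with the upright hook at (125,285). Next I'll zoom in for the corners.

Run:
```python
import cv2
a=cv2.imread('pics/top1.png');b=cv2.imread('pics/side1.png')
f=lambda im,x,y,w,h,s:cv2.resize(im[y:y+h,x:x+w],None,fx=s,fy=s,interpolation=cv2.INTER_CUBIC)
import numpy as np
t=np.hstack([f(a,125,195,50,50,8),f(b,205,280,60,60,400/60)]);cv2.imwrite('pics/z1.png',t)
t=np.hstack([f(a,190,165,70,70,400/70),f(b,205,190,80,80,5)]);cv2.imwrite('pics/z2.png',t)
```

```text
(no output)
```

View pics/z1.png

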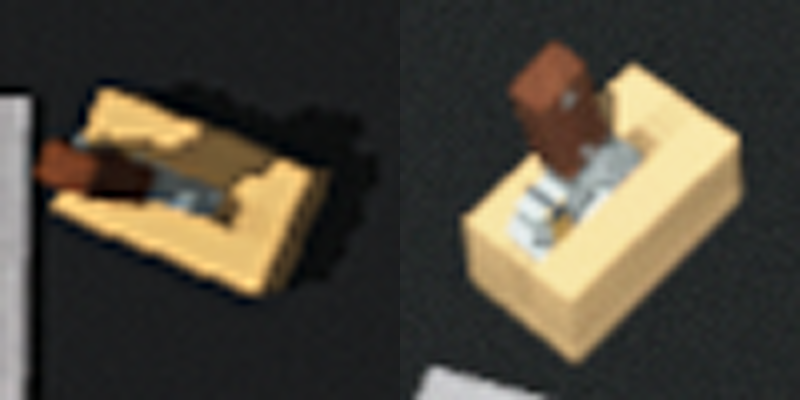

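View pics/z2.png

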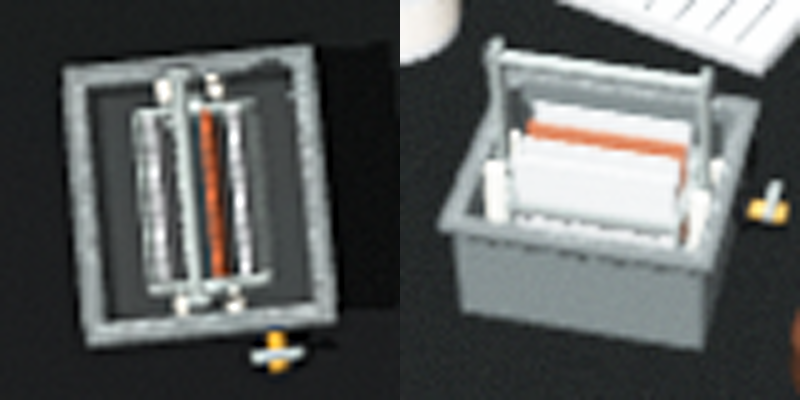

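```bash
cat > fit.py <<'E'
from h import *
from scipy.optimize import least_squares
T=robot.capture('top');S=robot.capture('side')
def z1t(u,v):return (125+u/8-.5+.06,195+v/8-.5+.06)
def z1s(u,v):k=60/400;return (205+(u-400)*k-.4,280+v*k-.4)
def z2t(u,v):k=70/400;return (190+u*k-.4,165+v*k-.4)
def z2s(u,v):return (205+(u-400)/5-.4,190+v/5-.4)
def rot(p,P):
    c,s=np.cos(p[2]),np.sin(p[2]); P=np.array(P,float);return np.c_[p[0]+c*P[:,0]-s*P[:,1],p[1]+s*P[:,0]+c*P[:,1],P[:,2]]
def fit(obs,p0):
    # obs: (cam,local,uv)
    f=lambda p:np.concatenate([(px(c,rot(p,[l]))[0]-uv) for c,l,uv in obs])
    r=least_squares(f,p0,loss='soft_l1');print(r.x.round(4),np.degrees(r.x[2]).round(1),r.fun.round(1).tolist());return r.x
# tank: x along bar. top image up=+x ,left=+y
t=.078
tank=fit([(T,(.075,.067,t),z2t(62,66)),(T,(.075,-.067,t),z2t(311,45)),(T,(-.075,-.067,t),z2t(338,322)),(T,(-.075,.067,t),z2t(88,348)),
 (S,(.075,.067,t),z2s(440,228)),(S,(-.075,.067,t),z2s(708,268)),(S,(-.075,-.067,t),z2s(760,102)),(S,(.075,.067,0),z2s(462,312)),(S,(-.075,.067,0),z2s(703,350))],[.5,.1,0])
# block, y long axis
print('bar guess')
bar=fit([(T,(.06,0,.151),z2t(178,75)),(T,(-.06,0,.151),z2t(196,297)),(S,(.06,0,.151),z2s(500,52)),(S,(-.06,0,.151),z2s(705,78))],tank)
bl=[(.028,.048),(.028,-.048),(-.028,-.048),(-.028,.048)]
if __name__=='__main__':
  for y0 in (0.3,):
    # top: corners TL(100,87) TR(318,172) BR(262,295) BL(52,205); side: left(465,220) top(632,65) right(740,140) bottom(575,300)
    tl,tr,br,b_=bl
    blk=fit([(T,tl+(.04,),z1t(100,88)),(T,tr+(.04,),z1t(320,172)),(T,br+(.04,),z1t(262,297)),(T,b_+(.04,),z1t(50,206)),
    (S,tl+(.04,),z1s(463,220)),(S,tr+(.04,),z1s(632,63)),(S,br+(.04,),z1s(741,138)),(S,b_+(.04,),z1s(575,302)),(S,b_+(0,),z1s(577,362)),(S,tl+(0,),z1s(470,275)),(S,br+(0,),z1s(741,195))],[.45,.3,0])
  print('tray')
  k=3.2
  g=lambda u,v:(110+u/k-.4,130+v/k-.4)
  g2=lambda u,v:(180+u/3-.4,140+v/3-.4)
  tray=fit([(T,(.103,.088,.016),g(588,80)),(T,(.103,-.088,.016),g(748,117)),(T,(-.103,-.088,.016),g(708,302)),(T,(-.103,.088,.016),g(546,268)),
   (S,(.103,.088,.016),g2(140,130)),(S,(.103,-.088,.016),g2(220,55)),(S,(-.103,-.088,.016),g2(364,103)),(S,(-.103,.088,.016),g2(294,190))],[.5,-.1,0])
  # handle centre / overlays
  im=[cv2.resize(c['image'][:,:,::-1].copy(),None,fx=4,fy=4,interpolation=cv2.INTER_CUBIC) for c in(T,S)]
  def dot(P,col):
    for c,i in zip((T,S),im):
      for u,v in px(c,P): cv2.circle(i,(int(4*u+2),int(4*v+2)),2,col,-1)
  for off,col in((0,(0,255,0)),):
    dot(rot(blk,[(0,0,.101+d) for d in(-.028,0,.028)]+[(0,0,.038),(0,.037,.038)]),col)
  dot(rot(blk,[(0,.0205,.062),(0,-.03,.038)]),(0,0,255))
  dot(rot(bar,[(x,0,.151) for x in(-.06,0,.06)]),(255,0,255))
  cv2.imwrite('pics/o1.png',np.hstack([cv2.resize(im[0][780:980,480:720],(400,333)),cv2.resize(im[1][1120:1360,820:1060],(400,333))]))
  cv2.imwrite('pics/o2.png',np.hstack([cv2.resize(im[0][640:940,760:1060],(400,400)),cv2.resize(im[1][760:1080,820:1140],(400,400))]))
E
python3 fit.py
```

```text
[0.5303 0.1036 0.0817] 4.7 [1.8, 2.8, -2.2, 2.9, -3.1, -1.2, 0.8, -2.2, 2.9, -1.2, -1.0, -1.4, -2.2, 1.4, 0.5, 0.1, 0.2, 0.5]
bar guess
[0.5326 0.1004 0.0898] 5.1 [0.4, 0.9, 0.7, -0.4, 0.3, 0.6, -1.0, 0.8]
[ 0.4684  0.3715 -0.3924] -22.5 [0.5, 0.1, -1.4, 0.0, -0.5, -0.5, 0.4, 0.4, 0.3, -0.3, 0.2, -0.1, -0.4, -0.3, -0.5, -0.3, 0.1, -0.2, 0.5, 0.6, -0.1, 0.3]
tray
[ 0.5654 -0.2    -0.2286] -13.1 [0.1, 1.2, -1.3, 0.4, -0.8, -0.4, 0.7, -0.7, 1.3, -0.5, -0.1, 0.3, -0.5, 0.0, -0.2, -2.2]
```

```bash
sleep 1; ls pics
```

```text
o1.png
o2.png
side1.png
side1c.png
top1.png
top1c.png
z1.png
z2.png
```

View pics/o1.png

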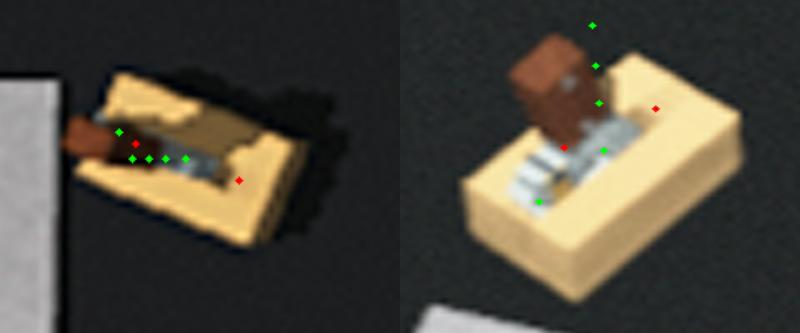

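View pics/o2.png

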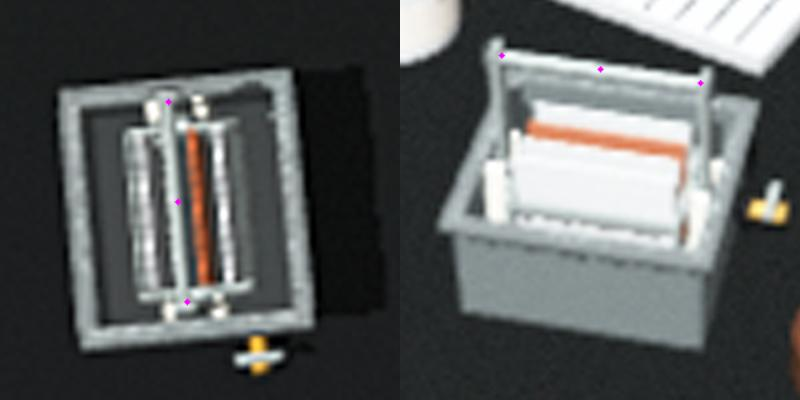

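```bash
cat >> fit.py <<'E'
  obs=[]
  im=[cv2.resize(c['image'][:,:,::-1].copy(),None,fx=16,fy=16,interpolation=cv2.INTER_CUBIC) for c in(T,S)]
  def dot(P,col):
    for c,i in zip((T,S),im):
      for u,v in px(c,P): cv2.circle(i,(int(16*u+8),int(16*v+8)),3,col,-1)
  a=.024
  dot(rot(blk,[(sx*.009,a+sy*.013,z) for sx in(-1,1) for sy in(-1,1) for z in(.073,.129)]),(0,255,0))
  for s,col in((1,(255,0,255)),(-1,(255,255,0))):
    dot(rot(blk,[(0,a+s*y,z) for y,z in((.0205,.062),(.037,.055),(.037,.02))]),col)
  cv2.imwrite('pics/o3.png',np.hstack([cv2.resize(im[0][198*16:240*16,126*16:170*16],(400,400)),cv2.resize(im[1][282*16:332*16,210*16:260*16],(400,400))]))
E
python3 fit.py|grep -n '' |tail -1
```

```text
6:[ 0.5654 -0.2    -0.2286] -13.1 [0.1, 1.2, -1.3, 0.4, -0.8, -0.4, 0.7, -0.7, 1.3, -0.5, -0.1, 0.3, -0.5, 0.0, -0.2, -2.2]
```

View pics/o3.png

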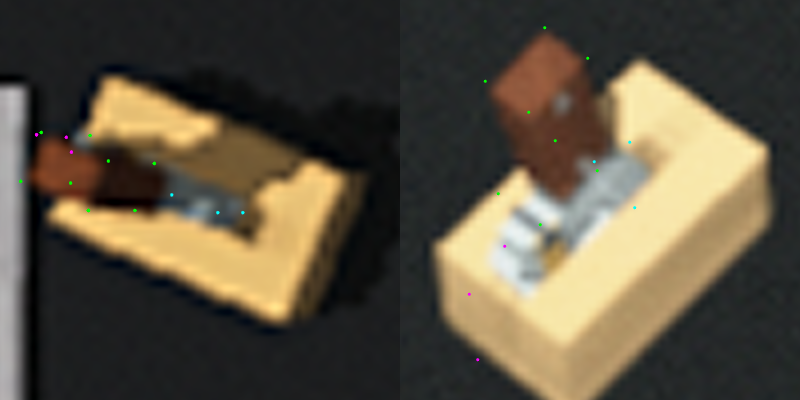

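```bash
cat > rect.py <<'E'
from h import *
from fit import rot
blk=np.array([.4684,.3715,-.3924])
S=robot.capture('side')
def rectify(xoff):
    ys=np.linspace(-.06,.07,390);zs=np.linspace(.14,0,420)
    Y,Z=np.meshgrid(ys,zs);P=rot(blk,np.c_[np.full(Y.size,xoff),Y.ravel(),Z.ravel()])
    m=px(S,P).astype(np.float32).reshape(420,390,2)
    o=cv2.remap(S['image'][:,:,::-1].copy(),m[...,0],m[...,1],cv2.INTER_CUBIC)
    for k in range(-6,8): cv2.line(o,(int((k/100+.06)*3000),415),(int((k/100+.06)*3000),420),(0,255,0) if k else (0,0,255),1)
    for k in range(0,14): cv2.line(o,(0,int((.14-k/100)*3000)),(6,int((.14-k/100)*3000)),(0,255,0) if k%5 else (0,0,255),1)
    return o
cv2.imwrite('pics/r1.png',np.hstack([rectify(.006),rectify(-.006)]))
E
python3 rect.py >/dev/null
```

```text
(no output)
```

View pics/r1.png

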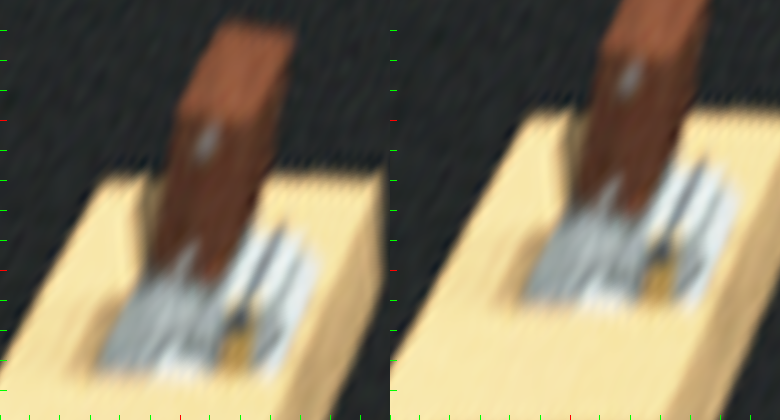

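```bash
cat > hand.py <<'E'
from fit import *
o=lambda u,v:(210+(u-400)/8-.45,282+v/8-.45)
q=lambda u,v:(126+u/9.09-.45,198+v/9.52-.45)
h=(.009,.013)
# local handle frame centred; camera S sees -x and +y faces and top
obs=[(S,(-.009,-.013,.129),o(491,92)),(S,(.009,-.013,.129),o(545,33)),(S,(.009,.013,.129),o(590,60)),(S,(-.009,.013,.129),o(540,116)),
 (S,(-.009,.013,.073),o(567,200)),(S,(-.009,-.013,.073),o(516,166))]
print('side');p=fit(obs,[.473,.385,-.39])
ob2=[(T,(.009,.013,.129),q(48,140)),(T,(-.009,.013,.129),q(30,182)),(T,(-.009,-.013,.129),q(92,200)),(T,(.009,-.013,.129),q(105,152))]
print('both');p=fit(obs+ob2,[.473,.385,-.39])
blk=np.array([.4684,.3715,-.3924]);print(rot(blk,[(0,.0115,0)]))
im=[cv2.resize(c['image'][:,:,::-1].copy(),None,fx=16,fy=16,interpolation=cv2.INTER_CUBIC) for c in(T,S)]
P=rot(p,[(sx*.009,sy*.013,z) for sx in(-1,1) for sy in(-1,1) for z in(.073,.129)]+[(0,.0205,.062)])
for c,i in zip((T,S),im):
  for u,v in px(c,P): cv2.circle(i,(int(16*u+8),int(16*v+8)),3,(0,255,0),-1)
cv2.imwrite('pics/o4.png',np.hstack([cv2.resize(im[0][198*16:240*16,126*16:170*16],(400,400)),cv2.resize(im[1][282*16:332*16,210*16:260*16],(400,400))]))
E
python3 hand.py|tail -5
```

```text
side
[ 0.4758  0.3933 -0.2541] -14.6 [12.5, -4.9, -0.3, -0.6, -12.2, 3.3, 0.2, -0.4, -1.8, 3.1, 10.5, -0.1]
both
[ 0.4772  0.3925 -0.2664] -15.3 [12.1, -5.2, -0.6, -1.0, -12.6, 2.9, -0.3, -0.8, -2.3, 2.7, 10.2, -0.4, -1.0, -0.4, -0.5, 0.6, 0.4, 0.8, 0.5, 0.4]
[[0.47279768 0.38212593 0.        ]]
```

View pics/o4.png

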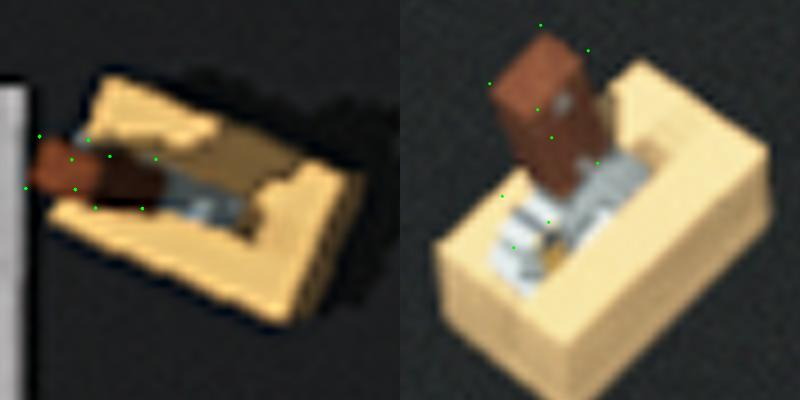

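```bash
sed -i "s/^obs=.*/obs=[(S,(.009,.013,.129),o(491,92)),(S,(.009,-.013,.129),o(545,33)),(S,(-.009,-.013,.129),o(590,60)),(S,(-.009,.013,.129),o(540,116)),/; s/^ (S,(-.009,.013,.073).*/ (S,(-.009,.013,.073),o(567,200)),(S,(.009,.013,.073),o(516,166)),(S,(-.009,-.013,.073),o(612,150))]/" hand.py
python3 hand.py|tail -5
```

```text
side
[ 0.4749  0.392  -0.233 ] -13.4 [0.8, -0.9, 0.1, -0.9, 0.6, -1.3, 0.9, -0.8, -1.1, 2.8, -0.7, 3.9, -1.0, 1.5]
both
[ 0.4761  0.3916 -0.2516] -14.4 [0.4, -1.2, -0.1, -1.2, 0.3, -1.5, 0.3, -1.0, -1.7, 2.6, -1.2, 3.6, -1.3, 1.4, -0.7, 0.0, -0.2, 1.0, 0.7, 1.1, 0.8, 0.7]
[[0.47279768 0.38212593 0.        ]]
```

View pics/o4.png

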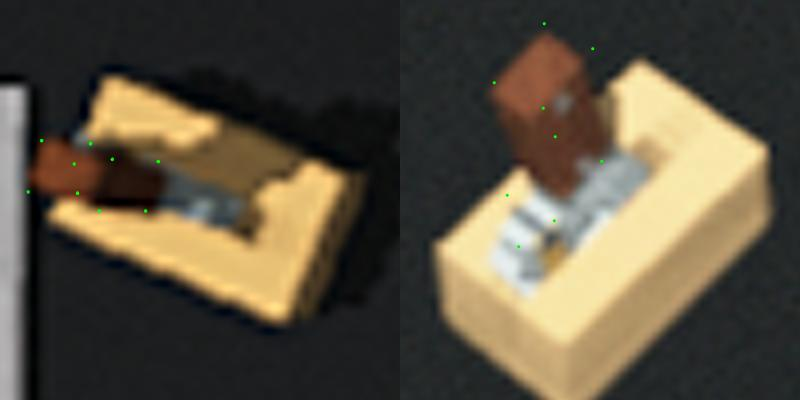

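```bash
cat >> hand.py <<'E'
for z in(.129,.125):
  ob=[(c,(l[0],l[1],z),uv) for c,l,uv in obs[:4]+ob2]
  f=lambda p:np.concatenate([(px(c,rot([p[0],p[1],-.3924],[l]))[0]-uv) for c,l,uv in ob])
  r=least_squares(f,[.47,.38]);print(z,r.x.round(4),r.fun.round(1)); d=r.x-blk[:2]; print(np.cos(.3924)*d[0]-np.sin(.3924)*d[1], np.sin(.3924)*d[0]+np.cos(.3924)*d[1])
E
python3 hand.py|tail -4
python3 -m handwheel '[{"dp":[80,300,100],"angular":[0,0,137.4],"hand":85},{"dp":[266,949,100],"angular":[0,0,137.4],"hand":85},{"dp":[266,949,100],"angular":[0,0,137.4],"hand":85},{"dp":[266,949,100],"angular":[0,0,137.4],"hand":85},{"dp":[266,949,100],"angular":[0,0,137.4],"hand":85},{"dp":[266,949,100],"angular":[0,0,137.4],"hand":85},{"dp":[266,949,100],"angular":[0,0,137.4],"hand":85},{"dp":[266,949,100],"angular":[0,0,137.4],"hand":85},{"dp":[266,949,100],"angular":[0,0,137.4],"hand":85},{"dp":[266,949,100],"angular":[0,0,137.4],"hand":85},{"dp":[266,949,100],"angular":[0,0,137.4],"hand":85},{"dp":[266,949,100],"angular":[0,0,137.4],"hand":85}]'
```

```text
-0.000902896969263131 0.0235879261534774
0.125 [0.4772 0.3927] [-0.3 -0.7  0.3  0.1  0.   0.5 -1.1  0.2 -0.1 -0.7 -0.3  0.   0.2  1.1
  1.   1. ]
6.882775696772335e-05 0.022952695923742546
t: 2.25
tcp_pos: [0.3376, -0.0848, 0.2619]
orientation: [[0.002, -0.278, 0.961], [-0.001, 0.961, 0.278], [-1.0, -0.001, 0.001]]
ft_force: [0.1, -0.2, 0.6]
width: 0.0849
```

Run:
```python
import cv2,numpy as np
a=cv2.imread('pics/top1.png');b=cv2.imread('pics/side1.png')
f=lambda im,x,y,w,h,s:cv2.resize(im[y:y+h,x:x+w],None,fx=s,fy=s,interpolation=cv2.INTER_LANCZOS4)
t=np.hstack([f(a,126,200,25,35,16),f(b,215,284,25,35,16)])
t=np.clip(t.astype(float)*1.6,0,255).astype(np.uint8)
for i in range(0,50,5): cv2.putText(t,str((126+i) if i<25 else 215+i-25),(i*16,10),0,.35,(255,255,0),1)
for j in range(0,35,5): cv2.putText(t,f'{200+j} {284+j}',(370,j*16+8),0,.35,(0,255,255),1)
cv2.imwrite('pics/z3.png',t)
```

```text
(no output)
```

View pics/z3.png

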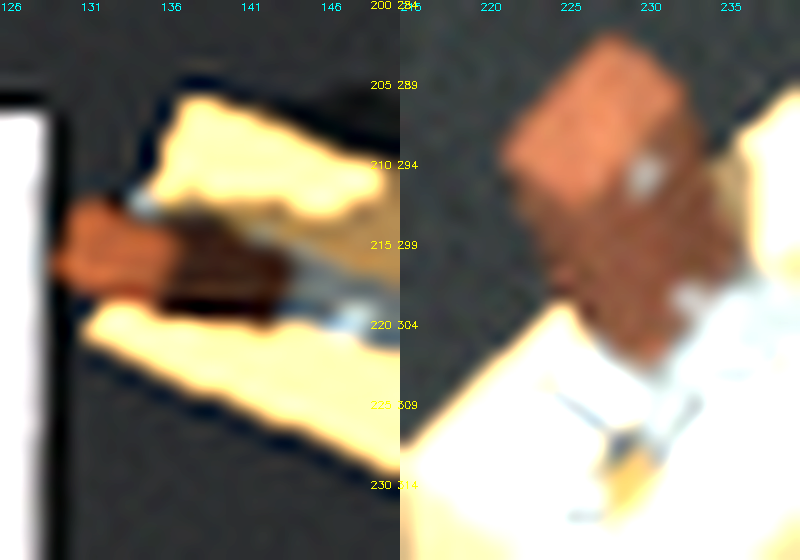

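```bash
cat > hand2.py <<'E'
from fit import *
from scipy.spatial.transform import Rotation as Ro
o=lambda u,v:(215+(u-400)/16-.47,284+v/16-.47)
q=lambda u,v:(126+u/16-.47,200+v/16-.47)
a,b,h=.009,.013,.028
obs=[(S,(a,b,h),o(502,155)),(S,(a,-b,h),o(608,33)),(S,(-a,-b,h),o(690,93)),(S,(-a,b,h),o(582,207)),(S,(-a,b,-h),o(648,374)),
 (T,(a,b,h),q(72,200)),(T,(-a,b,h),q(52,265)),(T,(-a,-b,h),q(165,298)),(T,(a,-b,h),q(185,235)),(T,(-a,-b,-h),q(278,318)),(T,(a,-b,-h),q(292,262))]
def P(p,l):
    R=Ro.from_euler('zxy',[p[3],p[4],p[5]]).as_matrix() # yaw then lean about hook x, y
    return p[:3]+np.array(l)@R.T
f=lambda p:np.concatenate([(px(c,P(p,l))[0]-uv) for c,l,uv in obs])
for fixed in(0,1,2):
  g=lambda p:np.r_[f(p),(p[4:]*1000 if fixed==0 else [0,p[5]*1000] if fixed==1 else [0,0]),]
  r=least_squares(g,[.475,.39,.1,-.39,0,0],loss='soft_l1');p=r.x
  print(p[:3].round(4),np.degrees(p[3:]).round(1),f(p).round(1).tolist()); 
  print('seat',P(p,(0,0,-.063)).round(4),'bottom',P(p,(0,0,-.089)).round(4))
E
python3 hand2.py|tail -6
```

```text
[0.4773 0.3924 0.097 ] [-16.8  -0.    0. ] [-0.2, -0.4, -0.2, 0.1, 0.5, -0.4, 0.7, -0.2, -2.0, 3.3, 0.4, -0.3, -0.1, 1.0, 0.5, 1.2, 1.0, -0.2, -1.4, 0.0, -0.7, -1.6]
seat [0.4773 0.3924 0.034 ] bottom [0.4773 0.3924 0.008 ]
[0.4771 0.3894 0.099 ] [-19.   -9.4   0. ] [-0.4, -0.2, -0.2, -0.5, 0.4, -0.5, 0.4, 0.4, -1.0, 0.8, 0.1, -0.3, -0.4, 0.9, -0.4, 1.4, 0.1, 0.1, 0.3, 0.2, 1.1, -1.4]
seat [0.4771 0.3791 0.0369] bottom [0.4771 0.3749 0.0112]
[0.4762 0.3895 0.0988] [-19.6  -8.9   3. ] [-0.5, -0.1, -0.4, -0.4, 0.1, -0.6, 0.2, 0.3, -0.3, 1.1, 0.2, -0.5, -0.4, 0.7, -0.5, 1.2, 0.2, -0.1, 0.1, 0.9, 1.1, -0.7]
seat [0.473  0.3797 0.0367] bottom [0.4717 0.3756 0.011 ]
```

```bash
cat > tgt.py <<'E'
from h import *
from scipy.spatial.transform import Rotation as Ro
def target(yaw,lean):
    # hook frame: yaw about z then lean (deg, fwd positive)
    H=Ro.from_euler('zx',[yaw,-lean],degrees=True).as_matrix()
    z=H[:,1];x=-H[:,2];return np.c_[x,np.cross(z,x),z]
def go(p,yaw,lean):
    s=robot.state();R=np.array(s['orientation'])
    print('dp',((np.array(p)-s['tcp_pos'])*1000).round(1),'rot',np.degrees(Ro.from_matrix(target(yaw,lean)@R.T).as_rotvec()).round(2))
E
python3 - <<'E'
from tgt import *
hz=Ro.from_euler('zx',[-21.5,-9],degrees=True).as_matrix()[:,2]
G=np.array([.4767,.3894,.099]);T=G-.019*hz
print(T+.09*hz,T);go(T+.09*hz,-21.5,9)
E
```

```text
[0.4767     0.40050685 0.16912587] [0.4767     0.38642775 0.08023392]
dp [137.5 481.3 -93.4] rot [-8.52  4.2  51.68]
```

```bash
sed -i "s/'zx'/'ZX'/" tgt.py
python3 - <<'E'
from tgt import *
hz=Ro.from_euler('ZX',[-21.5,-9],degrees=True).as_matrix()[:,2]
G=np.array([.4765,.3895,.099]);T=G-.019*hz
print(T+.09*hz,T);go(T+.09*hz,-21.5,9);print(-.09*hz)
E
```

```text
[0.48057067 0.39983401 0.16912587] [0.47541066 0.38673456 0.08023392]
dp [141.4 480.6 -93.4] rot [-6.44  6.99 51.69]
[-0.00516001 -0.01309944 -0.08889195]
```

```bash
python3 -m handwheel '[{"dp":[141.4,480.6,-20],"angular":[-6.44,6.99,51.69],"hand":85},{"dp":[141.4,480.6,-20],"angular":[-6.44,6.99,51.69],"hand":85},{"dp":[141.4,480.6,-20],"angular":[-6.44,6.99,51.69],"hand":85},{"dp":[141.4,480.6,-20],"angular":[-6.44,6.99,51.69],"hand":85},{"dp":[141.4,480.6,-20],"angular":[-6.44,6.99,51.69],"hand":85},{"dp":[141.4,480.6,-20],"angular":[-6.44,6.99,51.69],"hand":85},{"dp":[141.4,480.6,-20],"angular":[-6.44,6.99,51.69],"hand":85},{"dp":[141.4,480.6,-20],"angular":[-6.44,6.99,51.69],"hand":85},{"dp":[141.4,480.6,-20],"angular":[-6.44,6.99,51.69],"hand":85},{"dp":[141.4,480.6,-20],"angular":[-6.44,6.99,51.69],"hand":85},{"dp":[141.4,480.6,-93.4],"angular":[-6.44,6.99,51.69],"hand":85},{"dp":[141.4,480.6,-93.4],"angular":[-6.44,6.99,51.69],"hand":85},{"dp":[141.4,480.6,-93.4],"angular":[-6.44,6.99,51.69],"hand":85},{"dp":[141.4,480.6,-93.4],"angular":[-6.44,6.99,51.69],"hand":85},{"dp":[141.4,480.6,-93.4],"angular":[-6.44,6.99,51.69],"hand":85},{"dp":[141.4,480.6,-93.4],"angular":[-6.44,6.99,51.69],"hand":85}]'
python3 - <<'E'
from tgt import *
go([.48057,.39983,.16913],-21.5,9)
c=shot('side','s2.png');print(px(c,[[.4762,.3895,.0988]]))
i=c['image'][230:350,170:300,::-1];cv2.imwrite('pics/s2z.png',cv2.resize(i,None,fx=4.5,fy=4.5,interpolation=cv2.INTER_CUBIC))
E
```

```text
t: 3.68
tcp_pos: [0.4796, 0.3932, 0.1683]
orientation: [[-0.058, -0.924, 0.377], [-0.149, 0.382, 0.912], [-0.987, -0.003, -0.16]]
ft_force: [-0.4, -0.2, 0.2]
width: 0.0851
dp [1.  6.6 0.8] rot [0.25 0.08 0.93]
[[228.4692588  296.72536777]]
```

View pics/s2z.png

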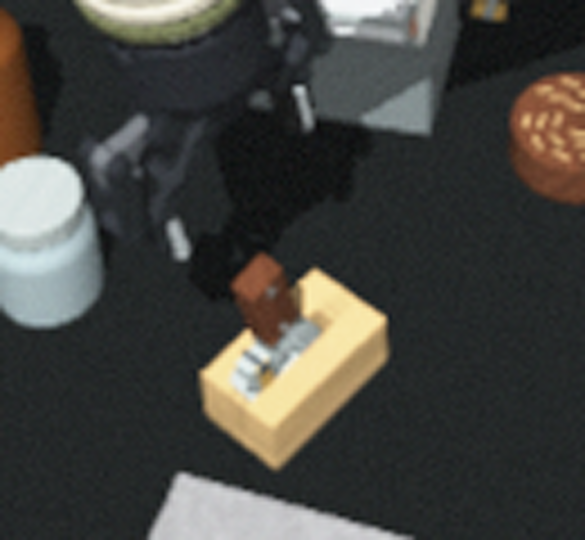

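```bash
python3 -m handwheel '[{"dp":[0,0,0],"angular":[0,0,0],"hand":85},{"dp":[0,0,0],"angular":[0,0,0],"hand":85},{"dp":[-1.7,-4.4,-29.6],"angular":[0,0,0],"hand":85},{"dp":[-3.4,-8.7,-59.3],"angular":[0,0,0],"hand":85},{"dp":[-5.2,-13.1,-80],"angular":[0,0,0],"hand":85},{"dp":[-5.2,-13.1,-88.9],"angular":[0,0,0],"hand":85},{"dp":[-5.2,-13.1,-88.9],"angular":[0,0,0],"hand":85},{"dp":[-5.2,-13.1,-88.9],"angular":[0,0,0],"hand":85}]'
python3 - <<'E'
from tgt import *
go([.47541,.38673,.08023],-21.5,9)
c=shot('side','s3.png');i=c['image'][230:350,170:300,::-1];cv2.imwrite('pics/s3z.png',cv2.resize(i,None,fx=4.5,fy=4.5,interpolation=cv2.INTER_CUBIC))
E
```

```text
t: 4.4
tcp_pos: [0.4743, 0.3811, 0.0804]
orientation: [[-0.057, -0.925, 0.377], [-0.148, 0.381, 0.913], [-0.987, -0.003, -0.159]]
ft_force: [0.3, -0.3, 0.3]
width: 0.0849
dp [ 1.1  5.6 -0.1] rot [0.19 0.12 0.89]
```

View pics/s3z.png

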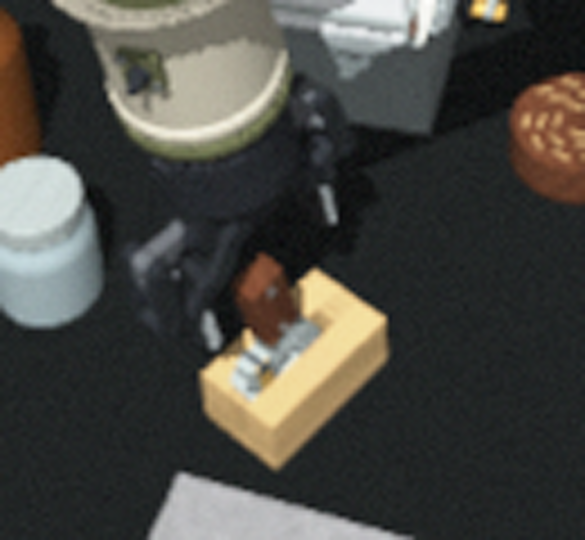

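```bash
python3 -m handwheel '[{"dp":[1.1,5.6,0],"angular":[0,0,0.9],"hand":85},{"dp":[1.1,5.6,0],"angular":[0,0,0.9],"hand":85},{"dp":[1.1,5.6,0],"angular":[0,0,0.9],"hand":85}]'
python3 - <<'E'
from tgt import *
go([.47541,.38673,.08023],-21.5,9)
s=robot.state();R=np.array(s['orientation'])
c=shot('side','s4.png');i=c['image'][280:330,205:255,::-1];i=cv2.resize(i,None,fx=11,fy=11,interpolation=cv2.INTER_CUBIC)
for d,col in((.0425,(0,255,0)),(-.0425,(0,255,0)),(0,(0,0,255)),(.013,(255,0,255)),(-.013,(255,0,255))):
  for b in (0,.01,.02): 
    u,v=px(c,s['tcp_pos']-R[:,0]*b+R[:,2]*d)[0]; cv2.circle(i,(int((u-205)*11+5),int((v-280)*11+5)),3,col,-1)
cv2.imwrite('pics/s4z.png',i)
E
```

```text
t: 4.7
tcp_pos: [0.4757, 0.3877, 0.0805]
orientation: [[-0.054, -0.931, 0.361], [-0.148, 0.365, 0.919], [-0.988, -0.004, -0.157]]
ft_force: [0.9, 0.7, -0.0]
width: 0.0851
dp [-0.3 -1.  -0.3] rot [ 0.13  0.19 -0.07]
```

View pics/s4z.png

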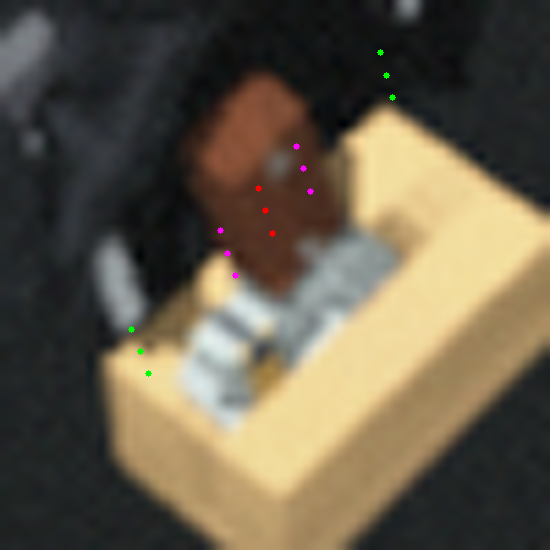

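```bash
python3 -m handwheel '[{"dp":[0,0,0],"angular":[0,0,0],"hand":40},{"dp":[0,0,0],"angular":[0,0,0],"hand":40},{"dp":[0,0,0],"angular":[0,0,0],"hand":20},{"dp":[0,0,0],"angular":[0,0,0],"hand":20},{"dp":[0,0,0],"angular":[0,0,0],"hand":20},{"dp":[0,0,0],"angular":[0,0,0],"hand":20},{"dp":[0,0,0],"angular":[0,0,0],"hand":15},{"dp":[0,0,0],"angular":[0,0,0],"hand":15}]' 70
python3 - <<'E'
from h import *
print(robot.state()['wrist_torque'])
c=shot('side','s5.png');i=c['image'][270:340,195:265,::-1];cv2.imwrite('pics/s5z.png',cv2.resize(i,None,fx=7,fy=7,interpolation=cv2.INTER_CUBIC))
E
```

```text
t: 5.42
tcp_pos: [0.4749, 0.3865, 0.0792]
orientation: [[-0.056, -0.931, 0.362], [-0.15, 0.366, 0.918], [-0.987, -0.003, -0.16]]
ft_force: [-0.1, -0.3, 2.6]
width: 0.0247
[-0.2086754   0.09903008 -0.06892664]
```

View pics/s5z.png

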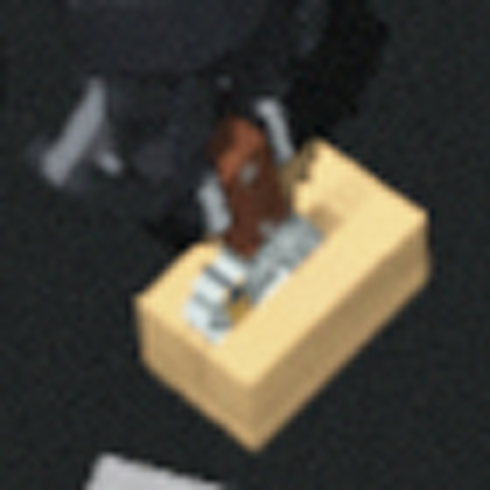

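```bash
python3 -m handwheel '[{"dp":[0,0,8],"angular":[0,0,0],"hand":15},{"dp":[0,0,20],"angular":[0,0,0],"hand":15},{"dp":[0,0,32],"angular":[0,0,0],"hand":15},{"dp":[0,0,45],"angular":[0,0,0],"hand":15},{"dp":[0,0,80],"angular":[0,0,0],"hand":15},{"dp":[0,0,120],"angular":[0,0,0],"hand":15},{"dp":[0,0,150],"angular":[0,0,0],"hand":15},{"dp":[0,0,150],"angular":[0,0,0],"hand":15}]'
python3 - <<'E'
from tgt import *
print(robot.state()['wrist_torque'])
s=robot.state();R=np.array(s['orientation']);seat=s['tcp_pos']+R[:,0]*.044
for n in('side','top'):
  c=shot(n,n+'6.png');u,v=px(c,seat)[0].astype(int);x0,y0=u-35,v-35
  i=cv2.resize(c['image'][y0:y0+70,x0:x0+70,::-1],None,fx=7,fy=7,interpolation=cv2.INTER_CUBIC)
  for P,col in((seat,(0,0,255)),(seat+.037*R[:,2],(0,255,0)),(s['tcp_pos']-.019*R[:,0],(255,0,255)),(seat+.026*R[:,0],(255,255,0)),(seat+.0205*R[:,2]-.024*R[:,0],(0,255,255))):
    a,b=px(c,P)[0];cv2.circle(i,(int((a-x0)*7+3),int((b-y0)*7+3)),2,col,-1)
  cv2.imwrite(f'pics/{n}6z.png',i)
a=[cv2.imread(f'pics/{n}6z.png') for n in('side','top')];
cv2.imwrite('pics/6.png',cv2.resize(np.hstack(a),(800,400)))
E
```

```text
t: 6.13
tcp_pos: [0.478, 0.3889, 0.2399]
orientation: [[-0.045, -0.931, 0.363], [-0.141, 0.366, 0.92], [-0.989, -0.01, -0.147]]
ft_force: [1.0, 1.8, -0.8]
width: 0.0244
[ 0.25946846 -0.10584932 -0.01090096]
```

View pics/6.png

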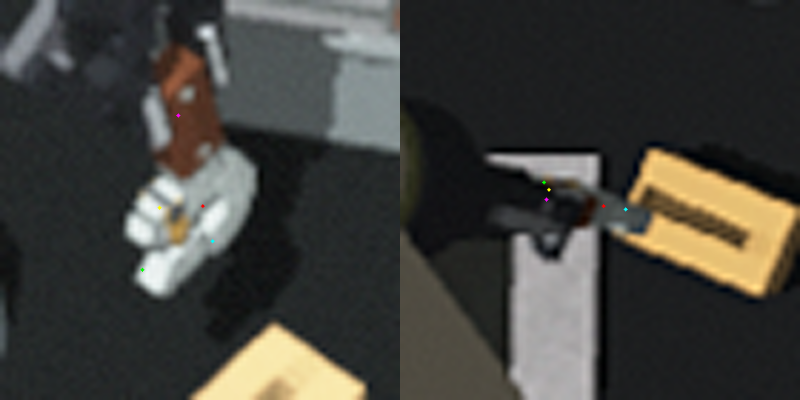

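```bash
python3 -m handwheel '[{"dp":[0,0,0],"angular":[0,0,0],"hand":15},{"dp":[0,0,0],"angular":[0,0,0],"hand":15}]';python3 - <<'E'
from tgt import *
go([.5402,.0157,.275],5.0,0)
E
```

```text
t: 6.4
tcp_pos: [0.474, 0.386, 0.2272]
orientation: [[-0.059, -0.931, 0.361], [-0.151, 0.366, 0.918], [-0.987, -0.001, -0.162]]
ft_force: [-0.8, 0.4, -2.3]
width: 0.0249
dp [  66.2 -370.3   47.8] rot [ 9.33 -1.3  26.41]
```

```bash
python3 -m handwheel '[{"dp":[0,-10,25],"angular":[2,-0.3,5],"hand":15},{"dp":[10,-35,48],"angular":[4,-0.6,10],"hand":15},{"dp":[16,-65,48],"angular":[6,-0.8,15],"hand":15},{"dp":[22,-100,48],"angular":[8,-1,21],"hand":15},{"dp":[28,-135,48],"angular":[9.3,-1.3,26.4],"hand":15},{"dp":[34,-170,48],"angular":[9.3,-1.3,26.4],"hand":15},{"dp":[40,-205,48],"angular":[9.3,-1.3,26.4],"hand":15},{"dp":[46,-240,48],"angular":[9.3,-1.3,26.4],"hand":15},{"dp":[52,-275,48],"angular":[9.3,-1.3,26.4],"hand":15},{"dp":[58,-310,48],"angular":[9.3,-1.3,26.4],"hand":15},{"dp":[62,-340,48],"angular":[9.3,-1.3,26.4],"hand":15},{"dp":[65,-360,48],"angular":[9.3,-1.3,26.4],"hand":15},{"dp":[66.2,-370.3,48],"angular":[9.3,-1.3,26.4],"hand":15},{"dp":[66.2,-370.3,48],"angular":[9.3,-1.3,26.4],"hand":15},{"dp":[66.2,-370.3,48],"angular":[9.3,-1.3,26.4],"hand":15}]';python3 - <<'E'
from tgt import *
go([.5402,.0157,.1935],5.0,0)
E
```

```text
t: 7.65
tcp_pos: [0.5405, 0.0164, 0.2758]
orientation: [[-0.001, -0.996, -0.086], [0.003, -0.086, 0.996], [-1.0, 0.001, 0.003]]
ft_force: [-0.1, 0.3, -2.4]
width: 0.0248
dp [ -0.3  -0.7 -82.3] rot [-0.17 -0.04  0.09]
```

```bash
python3 -m handwheel '[{"dp":[0,-0.7,-25],"angular":[0,0,0],"hand":15},{"dp":[0,-0.7,-50],"angular":[0,0,0],"hand":15},{"dp":[0,-0.7,-72],"angular":[0,0,0],"hand":15},{"dp":[0,-0.7,-82],"angular":[0,0,0],"hand":15},{"dp":[0,-0.7,-82],"angular":[0,0,0],"hand":15},{"dp":[0,-0.7,-82],"angular":[0,0,0],"hand":15},{"dp":[0,-0.7,-82],"angular":[0,0,0],"hand":15}]';cat > look.py <<'E'
from tgt import *
import sys
def look(tag,half=40,sc=10):
  s=robot.state();R=np.array(s['orientation']);seat=s['tcp_pos']+R[:,0]*.044
  out=[]
  for n in('side','top'):
    c=shot(n,f'{n}{tag}.png');u,v=px(c,[.536,.07,.15])[0].astype(int);x0,y0=u-half,v-half
    i=cv2.resize(c['image'][y0:y0+2*half,x0:x0+2*half,::-1],None,fx=sc,fy=sc,interpolation=cv2.INTER_CUBIC)
    for P,col in((seat,(0,0,255)),(seat+.037*R[:,2],(0,255,0)),(s['tcp_pos']-.019*R[:,0],(255,0,255)),(seat+.026*R[:,0],(255,255,0)),(seat+.0205*R[:,2]-.024*R[:,0],(0,255,255)),([.5326,.1004,.151],(0,128,255))):
      a,b=px(c,np.array(P))[0];cv2.circle(i,(int((a-x0+.5)*sc),int((b-y0+.5)*sc)),2,col,-1)
    out.append(i)
  cv2.imwrite(f'pics/L{tag}.png',cv2.resize(np.hstack(out),(800,400)));cv2.imwrite(f'pics/LS{tag}.png',cv2.resize(out[0],(600,600)))
  print(s['tcp_pos'].round(4),s['ft_force'].round(2),s['wrist_torque'].round(3))
look(sys.argv[1])
E
python3 look.py 7
```

```text
t: 8.23
tcp_pos: [0.5419, 0.0161, 0.1968]
orientation: [[0.004, -0.996, -0.087], [0.002, -0.087, 0.996], [-1.0, -0.004, 0.002]]
ft_force: [-0.2, 0.1, -1.6]
width: 0.0247
[0.5419 0.0161 0.1968] [-0.17  0.06 -1.64] [ 0.011 -0.019  0.042]
```

View pics/L7.png

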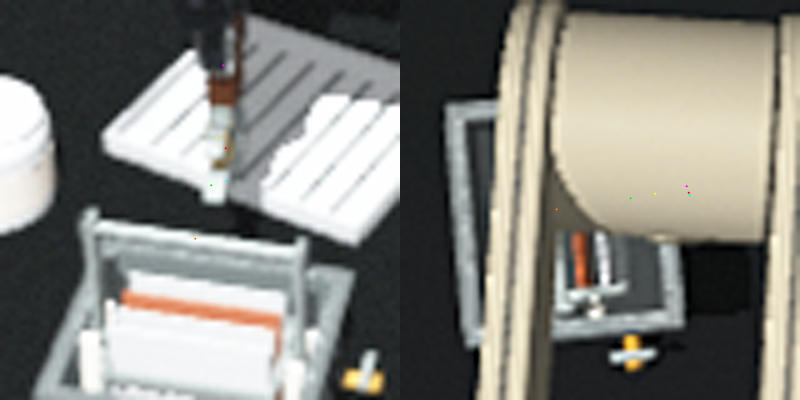

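View pics/LS7.png

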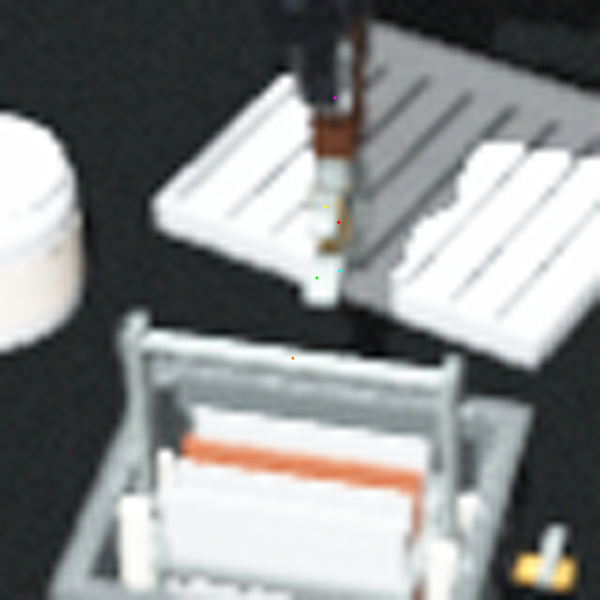

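```bash
python3 -m handwheel '[{"dp":[1,-30,0],"angular":[0,0,0],"hand":15},{"dp":[2,-58,0],"angular":[0,0,0],"hand":15},{"dp":[2,-61,-30],"angular":[0,0,0],"hand":15},{"dp":[2,-61,-60],"angular":[0,0,0],"hand":15},{"dp":[2,-61,-90],"angular":[0,0,0],"hand":15},{"dp":[2,-61,-108],"angular":[0,0,0],"hand":15},{"dp":[2,-61,-112],"angular":[0,0,0],"hand":15},{"dp":[2,-61,-112],"angular":[0,0,0],"hand":15},{"dp":[2,-61,-112],"angular":[0,0,0],"hand":15}]'
python3 - <<'E'
from tgt import *
go([.545,-.045,.083],5.0,0)
E
```

```text
t: 9.08
tcp_pos: [0.5444, -0.0457, 0.085]
orientation: [[0.004, -0.996, -0.087], [0.002, -0.087, 0.996], [-1.0, -0.004, 0.002]]
ft_force: [-0.5, -0.5, -2.2]
width: 0.0247
dp [ 0.6  0.7 -2. ] rot [-0.11  0.23  0.03]
```

```bash
python3 -m handwheel '[{"dp":[0,0,-5],"angular":[0,0,0],"hand":15},{"dp":[0,0,-9],"angular":[0,0,0],"hand":15},{"dp":[0,0,-12],"angular":[0,0,0],"hand":15},{"dp":[0,0,-12],"angular":[0,0,0],"hand":15},{"dp":[0,0,-12],"angular":[0,0,0],"hand":15}]'; python3 -m handwheel '[{"dp":[0,0,-1.5],"angular":[0,0,0],"hand":15},{"dp":[0,0,-1.5],"angular":[0,0,0],"hand":15}]';python3 -m handwheel '[{"dp":[0,0,-1],"angular":[0,0,0],"hand":15},{"dp":[0,0,-1],"angular":[0,0,0],"hand":15}]'
```

```text
t: 9.5
tcp_pos: [0.543, -0.0454, 0.071]
orientation: [[0.001, -0.996, -0.087], [0.002, -0.087, 0.996], [-1.0, -0.002, 0.002]]
ft_force: [0.3, 1.3, -2.7]
width: 0.0248
t: 9.67
tcp_pos: [0.5431, -0.0454, 0.0695]
orientation: [[0.002, -0.996, -0.087], [0.002, -0.087, 0.996], [-1.0, -0.002, 0.002]]
ft_force: [-0.3, -0.2, -2.6]
width: 0.0243
t: 9.83
tcp_pos: [0.543, -0.0455, 0.0684]
orientation: [[0.001, -0.996, -0.087], [0.002, -0.087, 0.996], [-1.0, -0.002, 0.002]]
ft_force: [-0.2, 0.0, -2.6]
width: 0.0251
```

```bash
python3 -m handwheel '[{"dp":[0,0,-1],"angular":[0,0,0],"hand":15},{"dp":[0,0,-1],"angular":[0,0,0],"hand":15}]'; python3 -c "
from h import *;print(robot.state()['wrist_torque'],robot.state()['ft_force'])"
```

```text
t: 10.0
tcp_pos: [0.5434, -0.0455, 0.0679]
orientation: [[0.002, -0.996, -0.087], [0.002, -0.087, 0.996], [-1.0, -0.002, 0.002]]
ft_force: [-0.5, 0.6, 0.5]
width: 0.0247
[0.03583372 0.18566601 0.02017211] [-0.49721694  0.62024072  0.46702227]
```

```bash
python3 -m handwheel '[{"dp":[0,0,10],"angular":[0,0,0],"hand":15},{"dp":[0,0,40],"angular":[0,0,0],"hand":15},{"dp":[0,0,75],"angular":[0,0,0],"hand":15},{"dp":[0,0,105],"angular":[0,0,0],"hand":15},{"dp":[0,0,122],"angular":[0,0,0],"hand":15},{"dp":[0,15,123],"angular":[0,0,0],"hand":15},{"dp":[-1,40,123],"angular":[0,0,0],"hand":15},{"dp":[-3,60,123],"angular":[0,0,0],"hand":15},{"dp":[-3,61,123],"angular":[0,0,0],"hand":15},{"dp":[-3,61,123],"angular":[0,0,0],"hand":15},{"dp":[-3,61,123],"angular":[0,0,0],"hand":15}]'
python3 - <<'E'
from tgt import *
go([.5402,.0157,.1912],5.0,0)
E
python3 look.py 8
```

```text
t: 10.92
tcp_pos: [0.5401, 0.0152, 0.1909]
orientation: [[0.002, -0.996, -0.087], [0.002, -0.087, 0.996], [-1.0, -0.002, 0.002]]
ft_force: [-0.3, -0.1, -1.9]
width: 0.0247
dp [0.1 0.5 0.3] rot [-0.1   0.11 -0.  ]
[0.5401 0.0152 0.1909] [-0.3  -0.13 -1.88] [-0.067  0.035  0.032]
```

View pics/LS8.png

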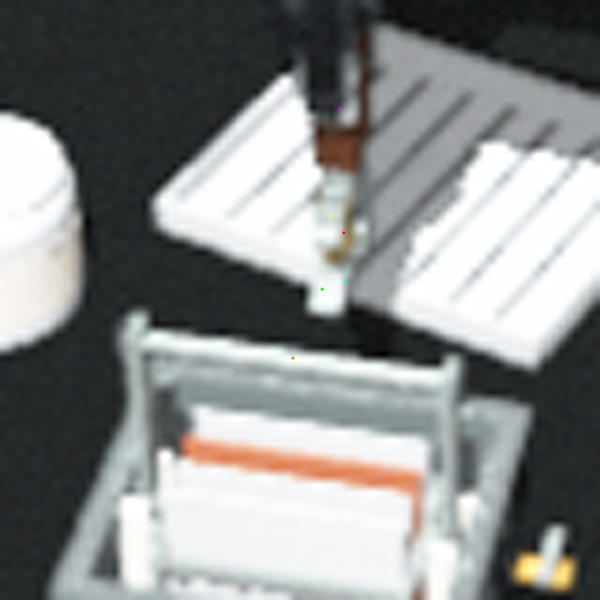

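```bash
python3 -m handwheel '[{"dp":[-1.3,15,0.3],"angular":[0,0,0],"hand":15},{"dp":[-2.6,30,0.3],"angular":[0,0,0],"hand":15},{"dp":[-3.9,45,0.3],"angular":[0,0,0],"hand":15},{"dp":[-4.3,50,0.3],"angular":[0,0,0],"hand":15},{"dp":[-4.3,50,0.3],"angular":[0,0,0],"hand":15},{"dp":[-4.3,50,0.3],"angular":[0,0,0],"hand":15}]'; python3 look.py 9
```

```text
t: 11.52
tcp_pos: [0.5359, 0.0648, 0.1908]
orientation: [[0.002, -0.996, -0.087], [0.002, -0.087, 0.996], [-1.0, -0.002, 0.002]]
ft_force: [0.5, -0.9, -2.3]
width: 0.0247
[0.5359 0.0648 0.1908] [ 0.49 -0.89 -2.34] [-0.027 -0.032  0.05 ]
```

View pics/LS9.png

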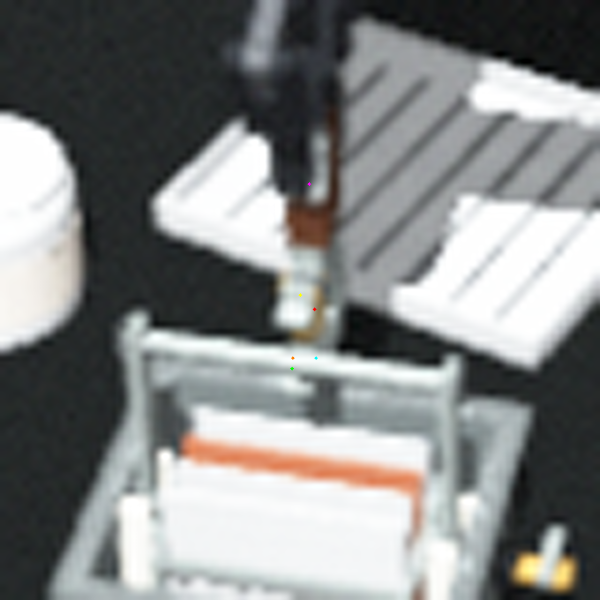

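```bash
python3 -m handwheel '[{"dp":[-0.1,1.5,0],"angular":[0,0,0],"hand":15},{"dp":[-0.3,3,0],"angular":[0,0,0],"hand":15},{"dp":[-0.4,4.5,0],"angular":[0,0,0],"hand":15},{"dp":[-0.5,6,0],"angular":[0,0,0],"hand":15},{"dp":[-0.7,7.5,0],"angular":[0,0,0],"hand":15},{"dp":[-0.8,9,0],"angular":[0,0,0],"hand":15},{"dp":[-0.8,9,0],"angular":[0,0,0],"hand":15}]'; python3 -m handwheel '[{"dp":[-0.1,1,0],"angular":[0,0,0],"hand":15},{"dp":[-0.2,2,0],"angular":[0,0,0],"hand":15},{"dp":[-0.3,3,0],"angular":[0,0,0],"hand":15},{"dp":[-0.3,4,0],"angular":[0,0,0],"hand":15}]'; python3 -m handwheel '[{"dp":[-0.1,1,0],"angular":[0,0,0],"hand":15},{"dp":[-0.2,2,0],"angular":[0,0,0],"hand":15},{"dp":[-0.3,3,0],"angular":[0,0,0],"hand":15},{"dp":[-0.3,4,0],"angular":[0,0,0],"hand":15}]'
```

```text
t: 12.2
tcp_pos: [0.535, 0.0749, 0.1909]
orientation: [[0.002, -0.996, -0.087], [0.002, -0.087, 0.996], [-1.0, -0.002, 0.002]]
ft_force: [0.7, -0.5, -2.0]
width: 0.0247
t: 12.53
tcp_pos: [0.5347, 0.0784, 0.1909]
orientation: [[0.002, -0.996, -0.086], [0.002, -0.086, 0.996], [-1.0, -0.002, 0.002]]
ft_force: [0.8, -2.5, -1.4]
width: 0.0247
t: 12.87
tcp_pos: [0.5344, 0.0825, 0.1909]
orientation: [[0.002, -0.996, -0.087], [0.002, -0.087, 0.996], [-1.0, -0.002, 0.002]]
ft_force: [-0.2, -0.8, -3.0]
width: 0.025
```

```bash
for i in 1; do python3 -m handwheel '[{"dp":[-0.1,1,0],"angular":[0,0,0],"hand":15},{"dp":[-0.2,2,0],"angular":[0,0,0],"hand":15},{"dp":[-0.3,3,0],"angular":[0,0,0],"hand":15}]'; python3 -m handwheel '[{"dp":[-0.1,1,0],"angular":[0,0,0],"hand":15},{"dp":[-0.2,2,0],"angular":[0,0,0],"hand":15},{"dp":[-0.3,3,0],"angular":[0,0,0],"hand":15}]';  python3 -m handwheel '[{"dp":[-0.1,1,0],"angular":[0,0,0],"hand":15},{"dp":[-0.2,2,0],"angular":[0,0,0],"hand":15},{"dp":[-0.3,3,0],"angular":[0,0,0],"hand":15}]';done | grep -v ori
```

```text
t: 13.12
tcp_pos: [0.5341, 0.0856, 0.1909]
ft_force: [-0.4, -1.3, -1.3]
width: 0.0248
t: 13.37
tcp_pos: [0.5338, 0.0887, 0.1908]
ft_force: [1.1, -1.7, -1.4]
width: 0.025
t: 13.62
tcp_pos: [0.5335, 0.0913, 0.1909]
ft_force: [-0.1, -3.7, -1.1]
width: 0.0246
```

```bash
python3 -m handwheel '[{"dp":[-0.1,1,0],"angular":[0,0,0],"hand":15},{"dp":[-0.2,2,0],"angular":[0,0,0],"hand":15}]'|grep -v ori; python3 -m handwheel '[{"dp":[-0.1,1,0],"angular":[0,0,0],"hand":15},{"dp":[-0.2,2,0],"angular":[0,0,0],"hand":15}]'|grep -v ori;  python3 -m handwheel '[{"dp":[-0.1,1,0],"angular":[0,0,0],"hand":15},{"dp":[-0.2,2,0],"angular":[0,0,0],"hand":15}]' |grep -v ori
```

```text
t: 13.78
tcp_pos: [0.5334, 0.0932, 0.1909]
ft_force: [0.4, -3.2, -1.5]
width: 0.0249
t: 13.95
tcp_pos: [0.5331, 0.0954, 0.1908]
ft_force: [1.3, -4.6, -2.9]
width: 0.0247
t: 14.12
tcp_pos: [0.5328, 0.0974, 0.1906]
ft_force: [0.6, -5.3, -2.8]
width: 0.0246
```

```bash
M='x'; python3 -m handwheel '[{"dp":[-0.1,1,0],"angular":[0,0,0],"hand":15},{"dp":[-0.2,2,0],"angular":[0,0,0],"hand":15}]'|grep -v ori; python3 -m handwheel '[{"dp":[-0.1,1,0],"angular":[0,0,0],"hand":15},{"dp":[-0.2,2,0],"angular":[0,0,0],"hand":15}]'|grep -v ori;  python3 -m handwheel '[{"dp":[-0.1,1,0],"angular":[0,0,0],"hand":15},{"dp":[-0.2,2,0],"angular":[0,0,0],"hand":15}]' |grep -v ori
```

```text
t: 14.28
tcp_pos: [0.5326, 0.0995, 0.1907]
ft_force: [0.2, -4.4, -2.6]
width: 0.025
t: 14.45
tcp_pos: [0.5324, 0.1016, 0.1908]
ft_force: [-0.4, -5.4, -2.3]
width: 0.0247
t: 14.62
tcp_pos: [0.5323, 0.1036, 0.191]
ft_force: [1.1, -5.1, -0.9]
width: 0.0244
```

```bash
python3 look.py 10
```

```text
[0.5323 0.1036 0.191 ] [ 1.09 -5.05 -0.85] [-1.111 -0.056 -0.032]
```

View pics/LS10.png

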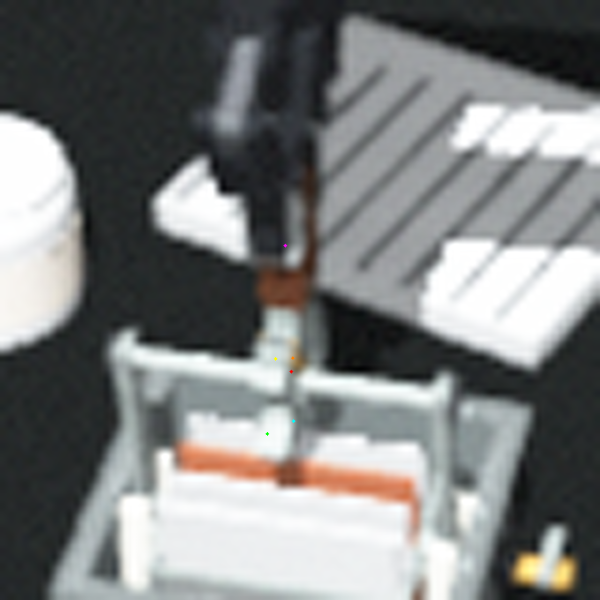

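```bash
python3 -m handwheel '[{"dp":[-0.1,1,0],"angular":[0,0,0],"hand":15},{"dp":[-0.2,2,0],"angular":[0,0,0],"hand":15}]'|grep -v ori; python3 -m handwheel '[{"dp":[-0.1,1,0],"angular":[0,0,0],"hand":15},{"dp":[-0.2,2,0],"angular":[0,0,0],"hand":15}]'|grep -v ori;  python3 -m handwheel '[{"dp":[-0.1,1,0],"angular":[0,0,0],"hand":15},{"dp":[-0.2,2,0],"angular":[0,0,0],"hand":15}]' |grep -v ori
```

```text
t: 14.88
tcp_pos: [0.5322, 0.1056, 0.191]
ft_force: [0.6, -4.9, -1.8]
width: 0.0246
t: 15.05
tcp_pos: [0.5319, 0.1077, 0.1909]
ft_force: [0.8, -4.0, -1.2]
width: 0.0245
t: 15.22
tcp_pos: [0.5317, 0.1096, 0.1908]
ft_force: [1.3, -4.5, -2.6]
width: 0.0248
```

```bash
python3 -m handwheel '[{"dp":[-0.1,0.8,0],"angular":[0,0,0],"hand":15},{"dp":[-0.1,1.5,0],"angular":[0,0,0],"hand":15}]'|grep -v ori; python3 -m handwheel '[{"dp":[-0.1,0.8,0],"angular":[0,0,0],"hand":15},{"dp":[-0.1,1.5,0],"angular":[0,0,0],"hand":15}]'|grep -v ori;  python3 -m handwheel '[{"dp":[-0.1,0.8,0],"angular":[0,0,0],"hand":15},{"dp":[-0.1,1.5,0],"angular":[0,0,0],"hand":15}]' |grep -v ori
```

```text
t: 15.38
tcp_pos: [0.5315, 0.1111, 0.1908]
ft_force: [0.3, -4.5, -0.8]
width: 0.0248
t: 15.55
tcp_pos: [0.5315, 0.1128, 0.191]
ft_force: [-0.4, -3.1, -0.4]
width: 0.0247
t: 15.72
tcp_pos: [0.5315, 0.1144, 0.1912]
ft_force: [-0.5, -3.3, 1.1]
width: 0.0245
```

```bash
python3 -m handwheel '[{"dp":[-0.1,0.5,0],"angular":[0,0,0],"hand":15},{"dp":[-0.1,1,0],"angular":[0,0,0],"hand":15}]'|grep -v ori;python3 -m handwheel '[{"dp":[-0.1,0.5,0],"angular":[0,0,0],"hand":15},{"dp":[-0.1,1,0],"angular":[0,0,0],"hand":15}]'|grep -v ori; python3 look.py 11
```

```text
t: 15.88
tcp_pos: [0.5314, 0.1154, 0.1911]
ft_force: [-0.2, -1.8, 0.9]
width: 0.0249
t: 16.05
tcp_pos: [0.5313, 0.1163, 0.191]
ft_force: [0.6, -1.9, 0.6]
width: 0.0245
[0.5313 0.1163 0.191 ] [ 0.61 -1.91  0.61] [-0.426 -0.09   0.048]
```

View pics/LS11.png

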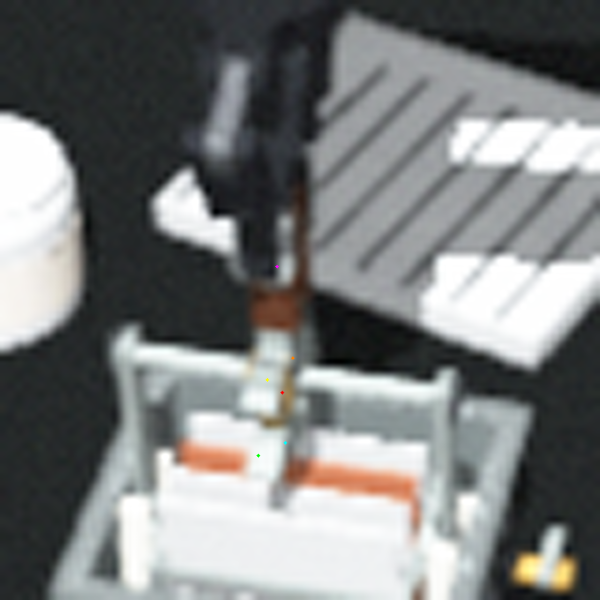

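```bash
python3 -m handwheel '[{"dp":[-0.1,0.5,0],"angular":[0,0,0],"hand":15},{"dp":[-0.1,1,0],"angular":[0,0,0],"hand":15}]'|grep -v ori;python3 -m handwheel '[{"dp":[-0.1,0.5,0],"angular":[0,0,0],"hand":15},{"dp":[-0.1,1,0],"angular":[0,0,0],"hand":15}]'|grep -v ori
```

```text
t: 16.32
tcp_pos: [0.5312, 0.1171, 0.191]
ft_force: [0.9, -2.3, 2.2]
width: 0.0249
t: 16.48
tcp_pos: [0.5312, 0.1181, 0.1911]
ft_force: [0.7, -2.5, 2.2]
width: 0.0252
```

```bash
python3 -m handwheel '[{"dp":[-0.1,0.5,0.5],"angular":[0,0,0],"hand":15},{"dp":[-0.1,1,1],"angular":[0,0,0],"hand":15}]'|grep -v ori;python3 -m handwheel '[{"dp":[-0.1,0.5,0],"angular":[0,0,0],"hand":15},{"dp":[-0.1,1,0],"angular":[0,0,0],"hand":15}]'|grep -v ori;python3 -m handwheel '[{"dp":[-0.1,0.5,0],"angular":[0,0,0],"hand":15},{"dp":[-0.1,1,0],"angular":[0,0,0],"hand":15}]'|grep -v ori
python3 - <<'E'
import cv2,numpy as np
from h import *
c=shot('side','side12.png')
o=[]
for t in(9,10,11,12):
  a=cv2.imread(f'pics/side{t}.png')
  u,v=px(c,[.533,{9:.085,10:.11,11:.12,12:.125}[t],.15])[0].astype(int)
  o.append(cv2.resize(a[v-14:v+16,u-15:u+15],(400,300),interpolation=cv2.INTER_CUBIC))
cv2.imwrite('pics/cmp.png',np.vstack([np.hstack(o[:2]),np.hstack(o[2:])]))
E
```

```text
t: 16.65
tcp_pos: [0.5308, 0.1189, 0.1915]
ft_force: [2.6, -3.3, -2.3]
width: 0.0248
t: 16.82
tcp_pos: [0.5307, 0.1195, 0.1915]
ft_force: [0.9, -4.8, -1.1]
width: 0.025
t: 16.98
tcp_pos: [0.5307, 0.1199, 0.1915]
ft_force: [1.7, -8.7, -0.8]
width: 0.0246
```

View pics/cmp.png

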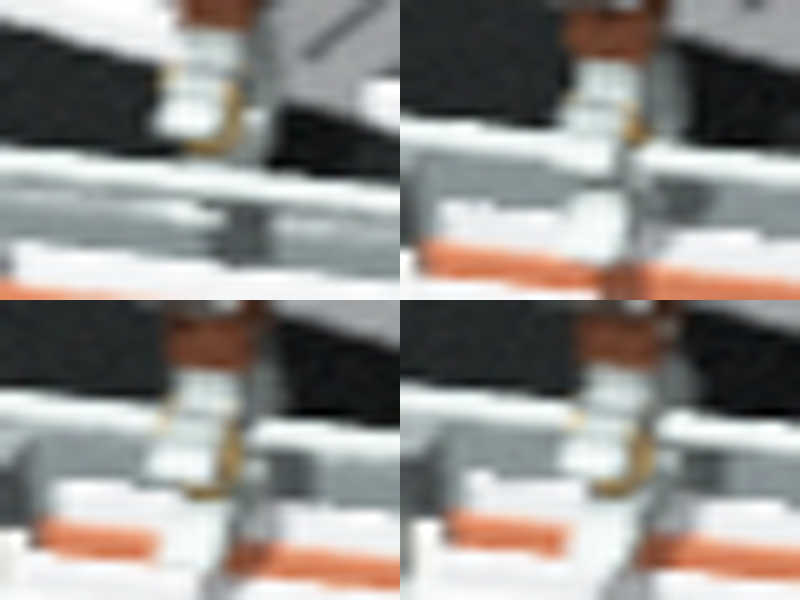

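```bash
python3 -m handwheel '[{"dp":[0.2,-2,0],"angular":[0,0,0],"hand":15},{"dp":[0.4,-5,0],"angular":[0,0,0],"hand":15},{"dp":[0.8,-9,0],"angular":[0,0,0],"hand":15},{"dp":[1.2,-13,0],"angular":[0,0,0],"hand":15},{"dp":[1.5,-17,0],"angular":[0,0,0],"hand":15},{"dp":[1.6,-19.5,0],"angular":[0,0,0],"hand":15},{"dp":[1.6,-19.5,0],"angular":[0,0,0],"hand":15},{"dp":[1.6,-19.5,0],"angular":[0,0,0],"hand":15}]'|grep -v ori;python3 look.py 13
```

```text
t: 17.7
tcp_pos: [0.5323, 0.1016, 0.1919]
ft_force: [-0.2, 0.5, -2.3]
width: 0.0246
[0.5323 0.1016 0.1919] [-0.24  0.49 -2.34] [-0.011  0.017  0.019]
```

View pics/LS13.png

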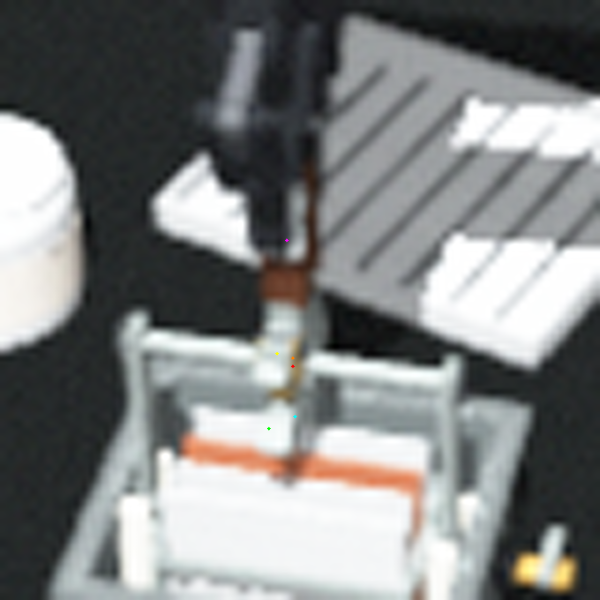

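```bash
python3 -m handwheel '[{"dp":[0,0,2],"angular":[0,0,0],"hand":15},{"dp":[0,0,4],"angular":[0,0,0],"hand":15},{"dp":[0,0,6],"angular":[0,0,0],"hand":15},{"dp":[0,0,8],"angular":[0,0,0],"hand":15},{"dp":[0,0,10],"angular":[0,0,0],"hand":15},{"dp":[0,0,12],"angular":[0,0,0],"hand":15},{"dp":[0,0,12],"angular":[0,0,0],"hand":15},{"dp":[0,0,12],"angular":[0,0,0],"hand":15}]' 90|grep -v ori;python3 look.py 14
```

```text
t: 18.47
tcp_pos: [0.5321, 0.1015, 0.2035]
ft_force: [-0.7, 0.3, -10.0]
width: 0.0244
[0.5321 0.1015 0.2035] [ -0.72   0.32 -10.01] [ 0.013 -0.007  0.005]
```

View pics/LS14.png

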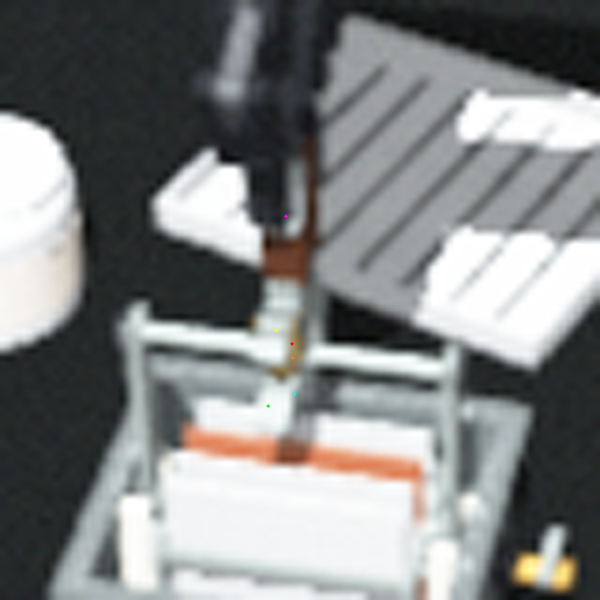

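```bash
python3 -m handwheel '[{"dp":[0,0,3],"angular":[0,0,0],"hand":15},{"dp":[0,0,8],"angular":[0,0,0],"hand":15},{"dp":[0,0,16],"angular":[0,0,0],"hand":15},{"dp":[0,0,25],"angular":[0,0,0],"hand":15},{"dp":[0,0,35],"angular":[0,0,0],"hand":15},{"dp":[0,0,45],"angular":[0,0,0],"hand":15},{"dp":[0,0,55],"angular":[0,0,0],"hand":15},{"dp":[0,0,65],"angular":[0,0,0],"hand":15},{"dp":[0,0,75],"angular":[0,0,0],"hand":15},{"dp":[0,0,84],"angular":[0,0,0],"hand":15},{"dp":[0,0,91],"angular":[0,0,0],"hand":15},{"dp":[0,0,96],"angular":[0,0,0],"hand":15},{"dp":[0,0,99],"angular":[0,0,0],"hand":15},{"dp":[0,0,100],"angular":[0,0,0],"hand":15},{"dp":[0,0,100],"angular":[0,0,0],"hand":15},{"dp":[0,0,100],"angular":[0,0,0],"hand":15}]'|grep -v ori;python3 - <<'E'
from h import *
a=shot('side','side15.png')['image'][90:290,170:340,::-1];b=shot('top','top15.png')['image'][110:310,170:370,::-1]
cv2.imwrite('pics/15.png',np.hstack([cv2.resize(a,(425,500)),cv2.resize(b,(370,500))]))
E
```

```text
t: 19.9
tcp_pos: [0.5321, 0.1015, 0.3032]
ft_force: [-0.3, 0.5, -9.3]
width: 0.0243
```

View pics/15.png

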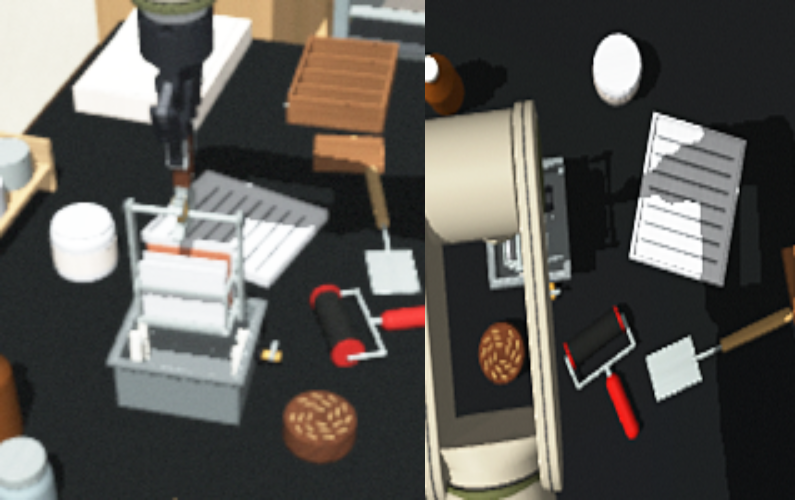

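```bash
python3 -m handwheel '[{"dp":[0,-0.5,0],"angular":[0,0,0],"hand":15},{"dp":[0.2,-1.5,0],"angular":[0,0,0],"hand":15},{"dp":[0.4,-3.5,0],"angular":[0,0,0],"hand":15},{"dp":[0.7,-6.5,0],"angular":[0,0,0],"hand":15},{"dp":[1.1,-10.5,0],"angular":[0,0,0],"hand":15},{"dp":[1.7,-15.5,0],"angular":[0,0,0],"hand":15},{"dp":[2.4,-22,0],"angular":[0,0,0],"hand":15},{"dp":[3.2,-29.5,0],"angular":[0,0,0],"hand":15},{"dp":[4.2,-38,0],"angular":[0,0,0],"hand":15},{"dp":[5.2,-47.5,0],"angular":[0,0,0],"hand":15},{"dp":[6.3,-57.5,0],"angular":[0,0,0],"hand":15},{"dp":[7.4,-67.5,0],"angular":[0,0,0],"hand":15},{"dp":[8.5,-77.5,0],"angular":[0,0,0],"hand":15},{"dp":[9.6,-87.5,0],"angular":[0,0,0],"hand":15},{"dp":[10.7,-97.5,0],"angular":[0,0,0],"hand":15},{"dp":[11.7,-107.5,0],"angular":[0,0,0],"hand":15},{"dp":[12.8,-117.5,0],"angular":[0,0,0],"hand":15},{"dp":[13.9,-127.5,0],"angular":[0,0,0],"hand":15},{"dp":[15,-137.5,0],"angular":[0,0,0],"hand":15},{"dp":[16.1,-147.5,0],"angular":[0,0,0],"hand":15}]'|grep -v ori
python3 -m handwheel '[{"dp":[1.1,-10,0],"angular":[0,0,0],"hand":15},{"dp":[2.2,-20,0],"angular":[0,0,0],"hand":15},{"dp":[3.3,-30,0],"angular":[0,0,0],"hand":15},{"dp":[4.4,-40,0],"angular":[0,0,0],"hand":15},{"dp":[5.5,-50,0],"angular":[0,0,0],"hand":15},{"dp":[6.6,-60,0],"angular":[0,0,0],"hand":15},{"dp":[7.6,-70,0],"angular":[0,0,0],"hand":15},{"dp":[8.7,-80,0],"angular":[0,0,0],"hand":15},{"dp":[9.8,-90,0],"angular":[0,0,0],"hand":15},{"dp":[10.9,-100,0],"angular":[0,0,0],"hand":15},{"dp":[12,-109.5,0],"angular":[0,0,0],"hand":15},{"dp":[13,-118.5,0],"angular":[0,0,0],"hand":15},{"dp":[13.9,-126.5,0],"angular":[0,0,0],"hand":15},{"dp":[14.7,-133.5,0],"angular":[0,0,0],"hand":15},{"dp":[15.4,-139.5,0],"angular":[0,0,0],"hand":15},{"dp":[15.9,-144.5,0],"angular":[0,0,0],"hand":15},{"dp":[16.4,-148.5,0],"angular":[0,0,0],"hand":15},{"dp":[16.7,-151.5,0],"angular":[0,0,0],"hand":15},{"dp":[16.9,-153.5,0],"angular":[0,0,0],"hand":15},{"dp":[17,-154,0],"angular":[0,0,0],"hand":15}]'|grep -v ori
python3 -m handwheel '[{"dp":[0,0,0],"angular":[0,0,0],"hand":15},{"dp":[0,0,0],"angular":[0,0,0],"hand":15},{"dp":[0,0,0],"angular":[0,0,0],"hand":15},{"dp":[0,0,0],"angular":[0,0,0],"hand":15}]'
python3 - <<'E'
from h import *
a=shot('side','side16.png')['image'][60:260,170:340,::-1];b=shot('top','top16.png')['image'][110:310,200:400,::-1]
cv2.imwrite('pics/16.png',np.hstack([cv2.resize(a,(425,500)),cv2.resize(b,(370,500))]))
E
```

```text
t: 21.67
tcp_pos: [0.5485, -0.047, 0.3038]
ft_force: [-1.2, -0.3, -9.8]
width: 0.0244
t: 23.33
tcp_pos: [0.5654, -0.2001, 0.3038]
ft_force: [-0.2, -0.9, -9.1]
width: 0.0241
t: 23.67
tcp_pos: [0.5654, -0.1997, 0.3039]
orientation: [[0.002, -0.996, -0.087], [0.002, -0.087, 0.996], [-1.0, -0.002, 0.002]]
ft_force: [0.5, -0.2, -9.4]
width: 0.0241
```

View pics/16.png

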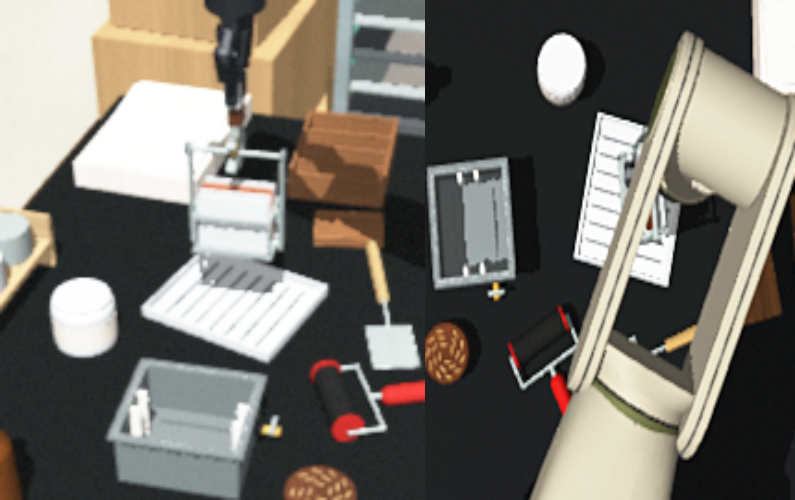

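```bash
python3 -m handwheel '[{"dp":[0,0,-2],"angular":[0,0,0],"hand":15},{"dp":[0,0,-6],"angular":[0,0,0],"hand":15},{"dp":[0,0,-12],"angular":[0,0,0],"hand":15},{"dp":[0,0,-20],"angular":[0,0,0],"hand":15},{"dp":[0,0,-29],"angular":[0,0,0],"hand":15},{"dp":[0,0,-38],"angular":[0,0,0],"hand":15},{"dp":[0,0,-47],"angular":[0,0,0],"hand":15},{"dp":[0,0,-56],"angular":[0,0,0],"hand":15},{"dp":[0,0,-65],"angular":[0,0,0],"hand":15},{"dp":[0,0,-73],"angular":[0,0,0],"hand":15},{"dp":[0,0,-80],"angular":[0,0,0],"hand":15},{"dp":[0,0,-86],"angular":[0,0,0],"hand":15},{"dp":[0,0,-91],"angular":[0,0,0],"hand":15},{"dp":[0,0,-95],"angular":[0,0,0],"hand":15},{"dp":[0,0,-98],"angular":[0,0,0],"hand":15},{"dp":[0,0,-99],"angular":[0,0,0],"hand":15},{"dp":[0,0,-99],"angular":[0,0,0],"hand":15}]'|grep -v ori
python3 -m handwheel '[{"dp":[0,0,-1],"angular":[0,0,0],"hand":15},{"dp":[0,0,-2],"angular":[0,0,0],"hand":15},{"dp":[0,0,-3],"angular":[0,0,0],"hand":15},{"dp":[0,0,-4],"angular":[0,0,0],"hand":15},{"dp":[0,0,-4],"angular":[0,0,0],"hand":15}]'|grep -v ori
python3 - <<'E'
from h import *
a=shot('side','side17.png')['image'][60:260,170:340,::-1];b=shot('top','top17.png')['image'][110:310,200:400,::-1]
cv2.imwrite('pics/17.png',np.hstack([cv2.resize(a,(425,500)),cv2.resize(b,(370,500))]))
E
```

```text
t: 25.18
tcp_pos: [0.5654, -0.2, 0.2047]
ft_force: [-0.5, 0.1, -8.8]
width: 0.0239
t: 25.6
tcp_pos: [0.5653, -0.1999, 0.2007]
ft_force: [0.4, 0.1, -10.3]
width: 0.0241
```

View pics/17.png

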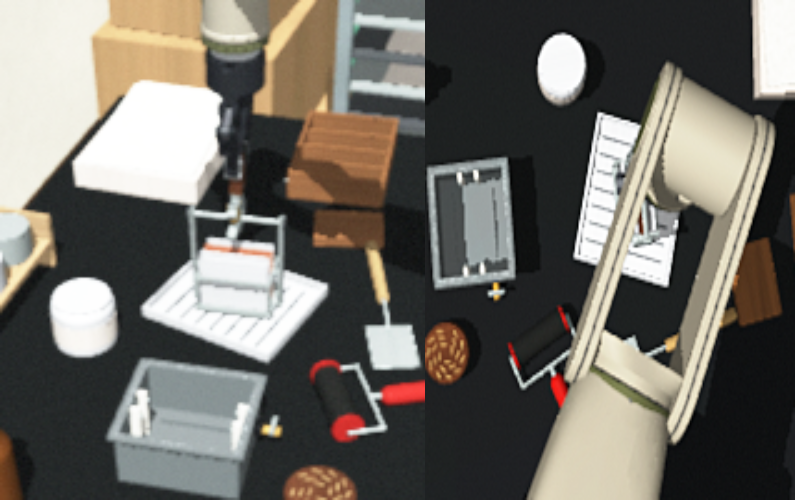

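```bash
for k in 1; do python3 -m handwheel '[{"dp":[0,0,-0.5],"angular":[0,0,0],"hand":15},{"dp":[0,0,-1],"angular":[0,0,0],"hand":15},{"dp":[0,0,-1.5],"angular":[0,0,0],"hand":15}]'|grep -v ori
python3 -m handwheel '[{"dp":[0,0,-0.5],"angular":[0,0,0],"hand":15},{"dp":[0,0,-1],"angular":[0,0,0],"hand":15},{"dp":[0,0,-1.5],"angular":[0,0,0],"hand":15}]'|grep -v ori
python3 -m handwheel '[{"dp":[0,0,-0.5],"angular":[0,0,0],"hand":15},{"dp":[0,0,-1],"angular":[0,0,0],"hand":15},{"dp":[0,0,-1.5],"angular":[0,0,0],"hand":15}]'|grep -v ori; done
```

```text
t: 25.95
tcp_pos: [0.5654, -0.2, 0.1994]
ft_force: [-0.1, -0.5, -10.9]
width: 0.0246
t: 26.2
tcp_pos: [0.5654, -0.1999, 0.1978]
ft_force: [0.5, 0.1, -8.6]
width: 0.0244
t: 26.45
tcp_pos: [0.5655, -0.2003, 0.1968]
ft_force: [-0.8, -0.9, -4.7]
width: 0.0239
```

```bash
python3 -m handwheel '[{"dp":[0,0,-0.5],"angular":[0,0,0],"hand":15},{"dp":[0,0,-1],"angular":[0,0,0],"hand":15},{"dp":[0,0,-1.5],"angular":[0,0,0],"hand":15},{"dp":[0,0,-1.5],"angular":[0,0,0],"hand":15}]'|grep -v ori
python3 -m handwheel '[{"dp":[0,0,-0.5],"angular":[0,0,0],"hand":15},{"dp":[0,0,-1],"angular":[0,0,0],"hand":15},{"dp":[0,0,-1.5],"angular":[0,0,0],"hand":15},{"dp":[0,0,-1.5],"angular":[0,0,0],"hand":15}]'|grep -v ori
python3 -m handwheel '[{"dp":[0,0,-0.5],"angular":[0,0,0],"hand":15},{"dp":[0,0,-1],"angular":[0,0,0],"hand":15},{"dp":[0,0,-1.5],"angular":[0,0,0],"hand":15},{"dp":[0,0,-1.5],"angular":[0,0,0],"hand":15}]'|grep -v ori
```

```text
t: 26.78
tcp_pos: [0.5659, -0.2, 0.1956]
ft_force: [-0.9, 0.4, -2.0]
width: 0.0243
t: 27.12
tcp_pos: [0.5654, -0.1999, 0.1933]
ft_force: [-0.1, -1.5, -2.3]
width: 0.024
t: 27.45
tcp_pos: [0.5653, -0.1999, 0.1917]
ft_force: [0.4, -0.1, -2.3]
width: 0.0244
```

```bash
python3 -m handwheel '[{"dp":[0,0,-1],"angular":[0,0,0],"hand":15},{"dp":[0,0,-2],"angular":[0,0,0],"hand":15},{"dp":[0,0,-3],"angular":[0,0,0],"hand":15},{"dp":[0,0,-4],"angular":[0,0,0],"hand":15},{"dp":[0,0,-5],"angular":[0,0,0],"hand":15},{"dp":[0,0,-5],"angular":[0,0,0],"hand":15}]'|grep -v ori
python3 -m handwheel '[{"dp":[0,0,-0.5],"angular":[0,0,0],"hand":15},{"dp":[0,0,-1],"angular":[0,0,0],"hand":15},{"dp":[0,0,-1],"angular":[0,0,0],"hand":15}]'|grep -v ori
python3 - <<'E'
from h import *
c=shot('side','side18.png')
u,v=px(c,[.5654,-.2,.149])[0].astype(int)
cv2.imwrite('pics/18.png',cv2.resize(c['image'][v-25:v+35,u-40:u+40,::-1],(800,600),interpolation=cv2.INTER_CUBIC))
E
```

```text
t: 27.95
tcp_pos: [0.5652, -0.1999, 0.1865]
ft_force: [-0.3, 0.6, -1.5]
width: 0.024
t: 28.2
tcp_pos: [0.5653, -0.1999, 0.1857]
ft_force: [-0.1, -1.1, -2.9]
width: 0.0239
```

View pics/18.png

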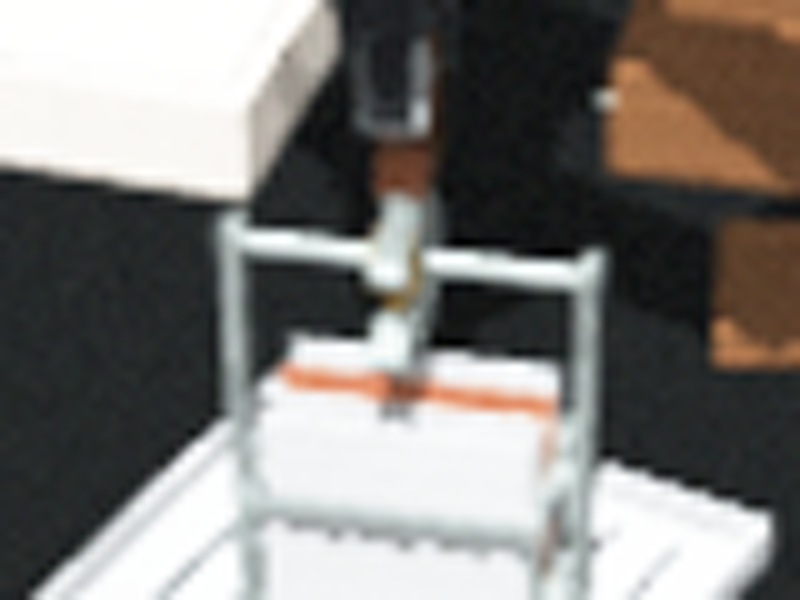

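Rack upright in the tray, brass latch shut in front of the bar at (400,295). Lowering until the channel's top rests on the bar.

```bash
python3 -m handwheel '[{"dp":[0,0,-0.5],"angular":[0,0,0],"hand":15},{"dp":[0,0,-1],"angular":[0,0,0],"hand":15},{"dp":[0,0,-1],"angular":[0,0,0],"hand":15}]'|grep -v ori
python3 -m handwheel '[{"dp":[0,0,-0.5],"angular":[0,0,0],"hand":15},{"dp":[0,0,-1],"angular":[0,0,0],"hand":15},{"dp":[0,0,-1],"angular":[0,0,0],"hand":15}]'|grep -v ori
```

```text
t: 28.5
tcp_pos: [0.5654, -0.2, 0.1849]
ft_force: [-0.3, 0.7, -2.2]
width: 0.0242
t: 28.75
tcp_pos: [0.5657, -0.2, 0.1846]
ft_force: [-1.5, 0.7, 2.8]
width: 0.0241
```

```bash
python3 -m handwheel '[{"dp":[0,0,0.4],"angular":[0,0,0],"hand":15},{"dp":[0,0,0.4],"angular":[0,0,0],"hand":29},{"dp":[0,0,0.4],"angular":[0,0,0],"hand":31},{"dp":[0,0,0.4],"angular":[0,0,0],"hand":33},{"dp":[0,0,0.4],"angular":[0,0,0],"hand":33},{"dp":[0,0,0.4],"angular":[0,0,0],"hand":33}]' 20|grep -v ori
cat > l2.py <<'E'
from h import *
import sys
c=shot('side',f'side{sys.argv[1]}.png')
u,v=px(c,[.5654,-.2,.149])[0].astype(int)
cv2.imwrite(f'pics/{sys.argv[1]}.png',cv2.resize(c['image'][v-25:v+35,u-40:u+40,::-1],(800,600),interpolation=cv2.INTER_CUBIC))
E
python3 l2.py 19
```

```text
t: 29.25
tcp_pos: [0.5654, -0.2, 0.1841]
ft_force: [0.3, -0.2, 0.5]
width: 0.0332
```

View pics/19.png

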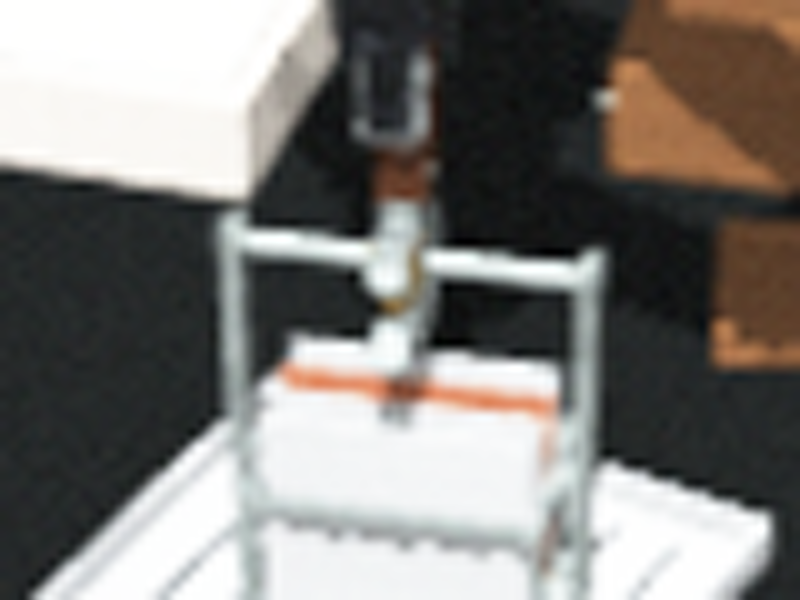

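```bash
python3 -m handwheel '[{"dp":[0,0,0],"angular":[0,0,0],"hand":36},{"dp":[0,0,0],"angular":[0,0,0],"hand":40},{"dp":[0,0,0],"angular":[0,0,0],"hand":43},{"dp":[0,0,0],"angular":[0,0,0],"hand":46},{"dp":[0,0,0],"angular":[0,0,0],"hand":46},{"dp":[0,0,0],"angular":[0,0,0],"hand":46},{"dp":[0,0,0],"angular":[0,0,0],"hand":46}]'|grep -v ori
python3 l2.py 20
```

```text
t: 29.88
tcp_pos: [0.5654, -0.2, 0.1843]
ft_force: [-0.7, -0.3, -0.4]
width: 0.0457
```

View pics/20.png

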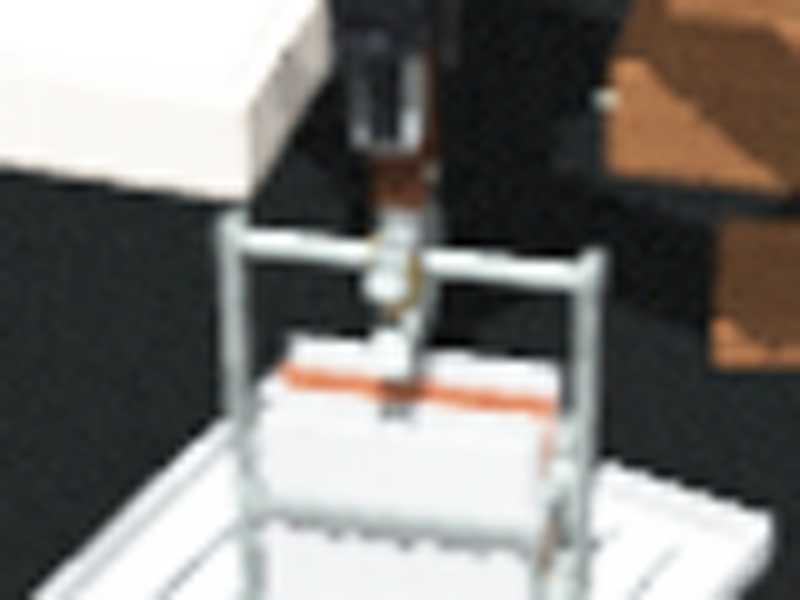

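```bash
python3 -m handwheel '[{"dp":[0,0,0],"angular":[0,0,0],"hand":50},{"dp":[0,0,0],"angular":[0,0,0],"hand":54},{"dp":[0,0,0],"angular":[0,0,0],"hand":58},{"dp":[0,0,0],"angular":[0,0,0],"hand":62},{"dp":[0,0,0],"angular":[0,0,0],"hand":66},{"dp":[0,0,0],"angular":[0,0,0],"hand":70},{"dp":[0,0,0],"angular":[0,0,0],"hand":70},{"dp":[0,0,0],"angular":[0,0,0],"hand":70}]'|grep -v ori
python3 l2.py 21
```

```text
t: 30.6
tcp_pos: [0.5654, -0.2, 0.1843]
ft_force: [-0.3, -0.2, 0.0]
width: 0.07
```

View pics/21.png

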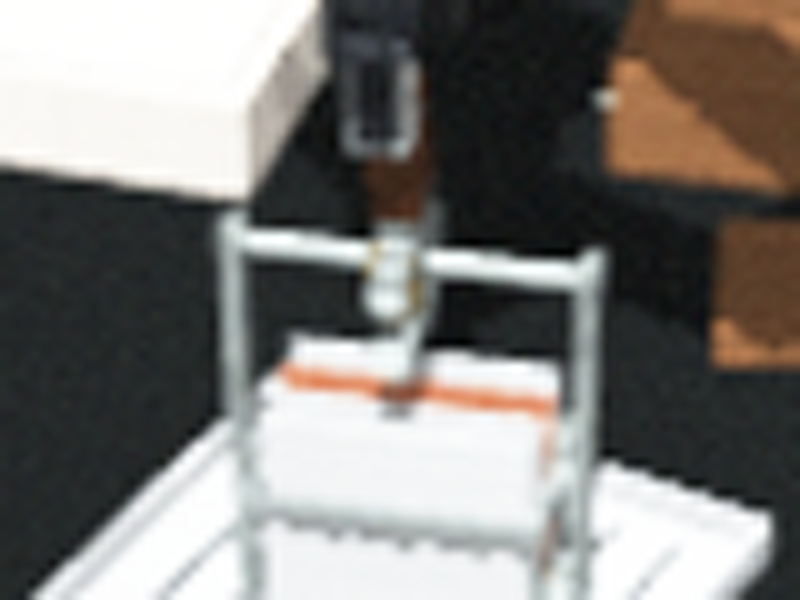

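```bash
python3 -m handwheel '[{"dp":[0,0,0],"angular":[0,0,0],"hand":74},{"dp":[0,0,0],"angular":[0,0,0],"hand":78},{"dp":[0,0,0],"angular":[0,0,0],"hand":82},{"dp":[0,0,0],"angular":[0,0,0],"hand":85},{"dp":[-0.2,2,0],"angular":[0,0,0],"hand":85},{"dp":[-0.5,5,0],"angular":[0,0,0],"hand":85},{"dp":[-0.7,8,0],"angular":[0,0,0],"hand":85},{"dp":[-1,11,0],"angular":[0,0,0],"hand":85},{"dp":[-1.2,14,0],"angular":[0,0,0],"hand":85},{"dp":[-1.3,15,0],"angular":[0,0,0],"hand":85},{"dp":[-1.3,15,0],"angular":[0,0,0],"hand":85}]'|grep -v ori
python3 l2.py 22
```

```text
t: 31.57
tcp_pos: [0.5641, -0.1845, 0.1843]
ft_force: [1.1, 1.2, -0.5]
width: 0.0851
```

View pics/22.png

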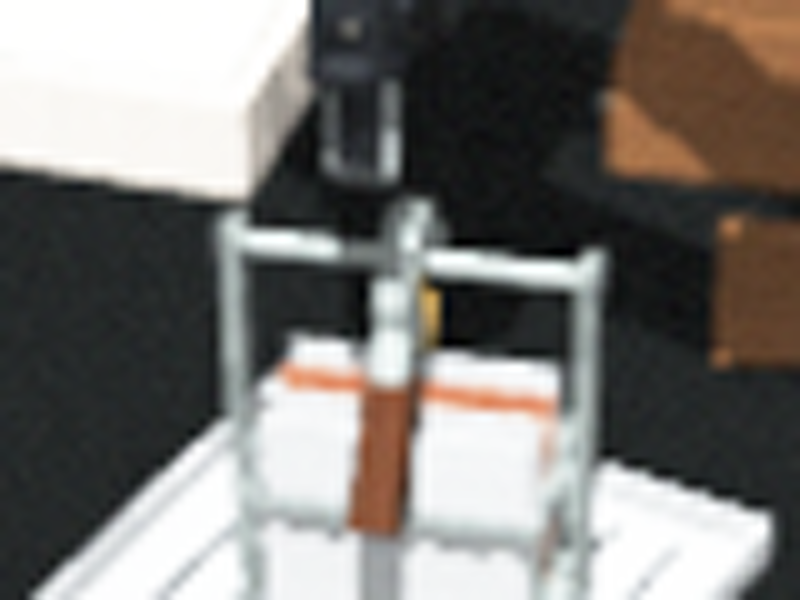

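```bash
python3 -m handwheel '[{"dp":[0,0,5],"angular":[0,0,0],"hand":85},{"dp":[0,0,20],"angular":[0,0,0],"hand":85},{"dp":[0,0,45],"angular":[0,0,0],"hand":85},{"dp":[0,0,75],"angular":[0,0,0],"hand":85},{"dp":[0,0,105],"angular":[0,0,0],"hand":85},{"dp":[-20,0,130],"angular":[0,0,0],"hand":85},{"dp":[-50,0,140],"angular":[0,0,0],"hand":85},{"dp":[-85,0,140],"angular":[0,0,0],"hand":85},{"dp":[-120,0,140],"angular":[0,0,0],"hand":85},{"dp":[-140,0,140],"angular":[0,0,0],"hand":85},{"dp":[-140,0,140],"angular":[0,0,0],"hand":85},{"dp":[-140,0,140],"angular":[0,0,0],"hand":85},{"dp":[-140,0,140],"angular":[0,0,0],"hand":85},{"dp":[-140,0,140],"angular":[0,0,0],"hand":85}]'|grep -v ori
python3 l2.py 23
python3 - <<'E'
import cv2,numpy as np
from h import *
c=shot('top','top23.png')
a=cv2.imread('pics/side23.png')[60:340,130:360];b=c['image'][100:300,130:400,::-1]
cv2.imwrite('pics/23b.png',np.hstack([cv2.resize(a,(400,487)),cv2.resize(b,(400,296*1)) if 0 else cv2.copyMakeBorder(cv2.resize(b,(400,296)),0,191,0,0,0)]))
cv2.imwrite('pics/23c.png',cv2.resize(b[60:140,130:230],(800,600),interpolation=cv2.INTER_CUBIC))
E
```

```text
t: 32.78
tcp_pos: [0.4247, -0.185, 0.3242]
ft_force: [0.9, 0.5, 0.6]
width: 0.0848
```

View pics/23.png

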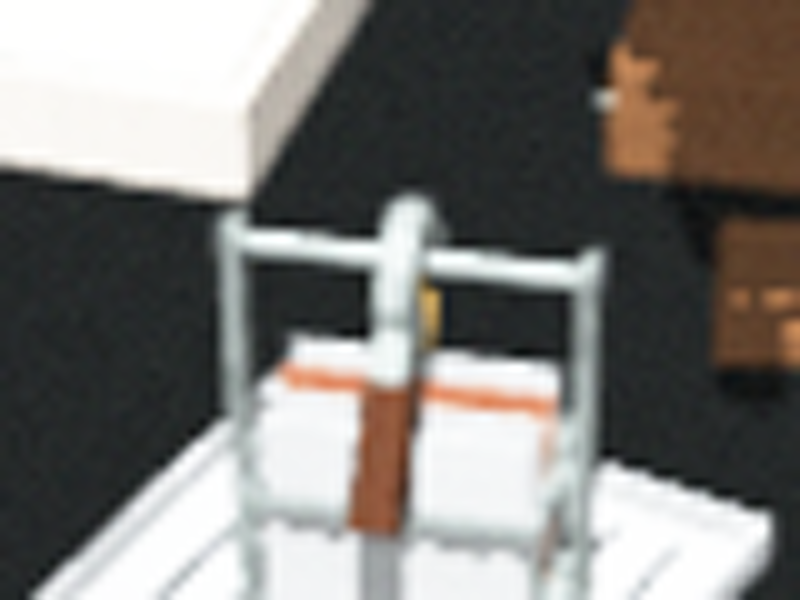

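View pics/23b.png

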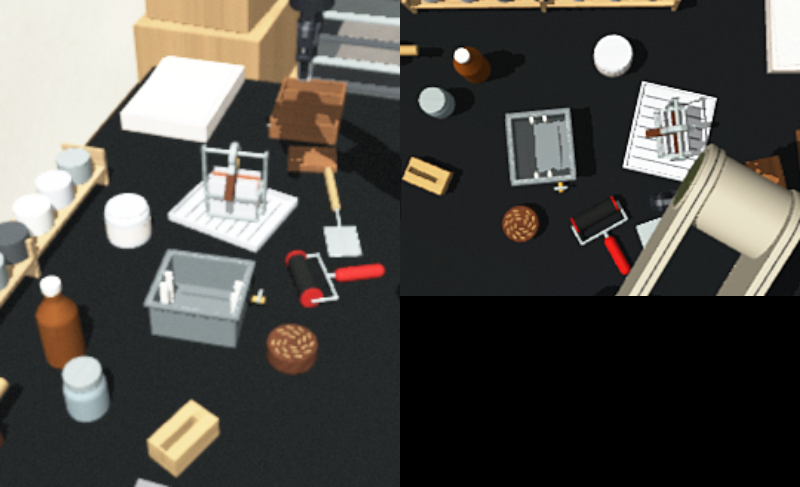

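View pics/23c.png

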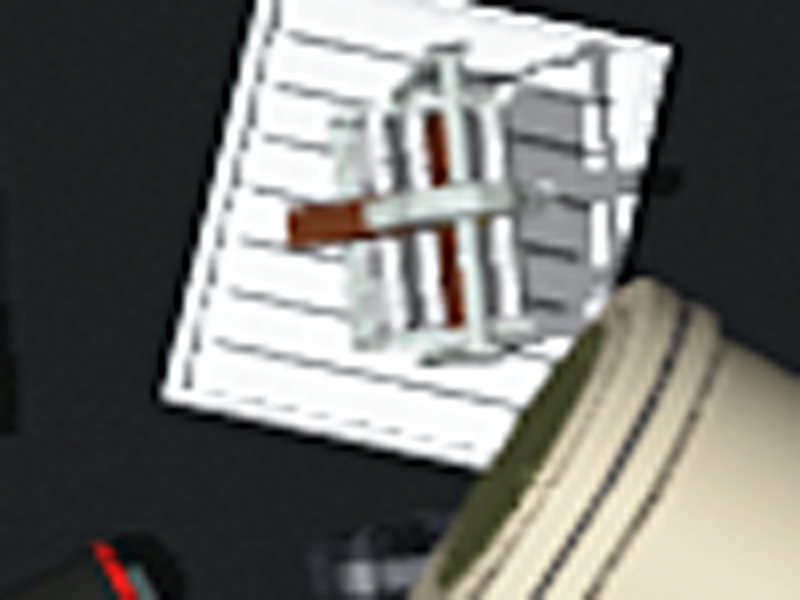

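```bash
python3 -c "
from h import *
robot.hand_in();print(robot.state()['t'])"
```

```text
the job is handed in; nothing more can be done
the job is handed in; nothing more can be done
```

The rack of plates is standing upright in the drain tray with the hook still on its bar. I handed the job in after about 33 s of robot time, with the arm clear of everything.

- **Picking up the hook:** it leaned about 9° forward in the block, so I gripped it at that tilt. I then touched its lowest edge lightly on the bare bench to get its exact height in the gripper.
- **Latching:** I pushed the mouth on along the rack's y in 1–2 mm steps. The readings peaked at 5.4 N while the latch opened and about 9 N when the bar met the throat's back. The close-up showed the brass latch hanging shut in front of the bar.
- **Lifting and placing:** I lifted the rack straight up and carried it by the hook only. It hung level, and I set it down in 0.5 mm steps.
- **Letting go:** once released, the hook did not stay upright. It followed the opening finger, then tipped forward on the bar, so it now hangs there with the handle down towards the plates. It fell the last part freely, and the rack did not move.

**Last checks:** the final pictures show the rack upright and wholly inside the tray, and nothing else on the bench looks moved. The bar still runs through the hook. The latch shows only as a small brass patch there, so I could not confirm it shut as clearly as before the lift.

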